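# Lock off the X-ray head and lay its cover seal-down on the window

## Task

Make the bench X-ray head safe for the drive: turn its isolator handle clockwise to off, against its stop, then swing its lockout hasp fully out, and only then close the sloping window with the loose cover plate, sealing ring down on the window, plain tab end up, bottom edge on the ledge and between the two cheeks. The cover lies ring up, so it has to be turned over; its empty slanted stand is there to change your grip on it. Never touch the thin window film with the fingers, and leave the hand meter, the beaker and the screwdriver where they are.

Things in the scene. Friction and masses are not known exactly. Their poses are not given: they have to be found in the camera images.
- head: X-ray head, grey housing screwed down, place and yaw vary; origin on the worktop under the window's centre, +x away from the robot, +y left at yaw 0. Snout x -46..46 mm, its 50 deg window slope facing +y and up, ridge 80 mm high at y -22, behind it falling to 30 mm high at y -50. Control box x 50..166, y -72..54, top 55 mm high, carries isolator (x 112, y 20) and hasp (pivot x 85, y -56)
- window: window nest, fixed to the head: origin at the window's centre on the flat aluminium flange, 59 mm above the worktop; +z out of the slope (50 deg from vertical), +y down the slope, +x as the head's. The slope ends at a ridge at y -28 mm, free room beyond. With the cover home the cover's centre is at x 0, y -12, z +7 mm here, its +z along -z, its +y along -y
- ledge (a point): middle of the window nest's ledge top, where the cover's bottom edge stands: 38 mm down the slope from the window's centre, at flange level; axes as head. The ledge reaches 14 mm out of the flange; two cheeks, 66 mm apart inside, stand 9 mm out of the flange and run 30 mm up the slope from the ledge
- film: thin round brass-coloured window film, 32 mm across, 3 mm sunk in the flange at the window's centre; fragile
- isolator (a joint): isolator handle on top of the control box, rad: 0 = on (bar along the head's x), grows clockwise seen from above, 1.571 = off against the stop (bar along y); stays where it is left, friction 0.12 N m
- isolator_grip (a point): grip point of the isolator handle, on its vertical axis; black upright bar 60 x 14 mm, from 65 to 95 mm above the worktop (this point is at 83 mm); aluminium base plate 62 x 62 mm below it, top at 61 mm. x axis of this point along the bar
- hasp (a joint): lockout hasp, rad: 0 = in (leaf along the head's +x on top of the box), grows clockwise seen from above, 1.571 = fully out (leaf along the head's -y, over the edge of the box); stays where it is left, friction 0.04 N m
- hasp_knob (a point): upright round pin knob near the end of the hasp leaf, 10 mm across, from 61 to 84 mm above the worktop, this point at 72 mm; turns with the leaf, 45 mm from the pivot
- hasp_hinge (a point): vertical pivot axis of the hasp, at the top of its leaf (61 mm above the worktop)
- stand: the cover's parking stand, bent sheet steel screwed to the worktop, base 88 x 98 mm; origin on the worktop; different place and yaw each time
- rest: sloping rest, fixed to the stand: origin mid-way along the line where ledge meets sheet, 30 mm above the worktop; +y up the slope (50 deg from horizontal, rising to the stand's +y), +z out of it. Sheet 44 mm wide, 66 mm up the slope. A cover standing on it, ring outward, tab end up, has its centre at x 0, y +50, z +4 mm, its axes along these, and overhangs the sheet by 34 mm
- stand_ears (a point): middle of the stand's ledge, between two ears that keep the cover centred: ears 68 mm apart inside, reaching 16 mm up the slope and 16 mm out of it; ledge 16 mm deep, 74 mm wide. Axes as rest
- cover_centre (a point): centre of the cover's slab (half-way up): loose aluminium plate 60 (x) x 100 (y) x 8 mm (z), about 0.15 kg; +z = face with the sealing ring (up at the start, plate flat on the worktop, any yaw), +y = plain tab end with two small screws. Lies left of the stand, near it or farther left; the meter lies at the other of these places
- cover_ring (a point): centre of the sealing surface of the cover's black rubber ring: ring 48 mm across, 3 mm proud of the plate, centred 12 mm from the plate's centre toward the end without tab; same axes as the plate
- meter: bystander: brown hand meter 129 x 64 x 23 mm lying flat, origin under its middle
- small_beaker: bystander: clear beaker 50 mm across, 59 mm high, origin at its foot
- driver: bystander: black screwdriver 190 mm long, 22 mm high, origin under its middle, handle to its +y

How it is judged:
By the outcome, as a careful person would: the job done as asked, in the order asked, and still so for the second after the job is handed in, with the robot touching nothing.
It also fails if it takes over 72 s, if anything falls off the work surface, if the arm or the gripper's body presses on something with over 40 N, if the wrist force passes 120 N, or if a joint passes its speed limit or range.

## Robot

A 7-joint arm with a two-finger parallel gripper is mounted at the origin on a cart in front of the work surface, level with it; the furniture and walls round the work are solid. World frame = base frame: x ahead of the robot, y to its left, z up, the work surface at z = 0. Lengths are in m, angles in rad, forces in N, time in s.
With the tool pointing down it reaches from about 0.4 to 0.85 m from the base axis. Payload 4.5 kg.
Tool frame: the origin (TCP) lies midway between the tips of the shut fingers; the grasp point (between the pads) lies 19 mm behind it; z points along the fingers, y is the direction in which the jaws open and shut (so a half turn about z gives the same grasp; the last joint's range is limited). The gripper opens to 88 mm and grips with 3 to 60 N. Pads are 18 mm wide; open, the fingers measure 123 mm over their backs; the gripper's body (75 mm by 187 mm) begins 45 mm behind the grasp point.
Start: joints at [-1.165, 0.689, -0.195, 1.565, 0.157, 0.902, -0.215], TCP at [0.227, 0.582, 0.239] pointing down, gripper open.
Joint ranges: [-3.01, 3.01], [-0.46, 2.08], [-1.47, 1.51], [0.13, 2.56], [-1, 4.14], [0.04, 2.09], [-2.66, 2.66]. Speed limits (rad/s): [2.57, 2.57, 3.14, 3.14, 3.14, 3.14, 3.14].

## Interface

Orientations are given as a unit quaternion [x, y, z, w].
In Python, from plant import r gives the robot as it stands. The module is installed in compiled form; this text tells all that it offers.
- The arm moves only by the tool carry_out, never from a script. Its argument "commands" is a list of rows, each a list of 6 numbers: the shift along the tool's x, y, z in m, then the turn, a rotation vector about the tool's x, y, z in degrees. In form: [[dx, dy, dz, wx, wy, wz], ...]. A call has 1 to 12 rows; each row is the pose to reach, as a shift and turn from the pose commanded when the call began, along the tool's axes at that moment; what a row does not reach only later rows make up. A row lasts 1/10 s, in which the tool goes at most 50 mm and 8.59 degrees, less where a joint would pass 70% of its speed; a pose out of reach is approached as far as the arm can. A call with a gripper value outside its range is refused whole. "fingers" is the closure in counts, from 0 (fully open) to 255 (shut), set as the call begins (left out, the last holds). The fingers move at their own pace and stop on an object; "grip_force" is the grip in N (left out, the last holds). Time passes only in rows, so rows that repeat a pose let the fingers close. It gives the time, the measured TCP pose, the force and the opening at its end, in the units of the state.
- r.get_state(): the state, without advancing time (a new reading comes with each control period).
- r.snapshot(name): name is "scene" or "side" or "wrist"; returns a dict with "img" (384x512x3 uint8, blue, green, red), "intrinsics" (3x3 intrinsics, pixels), "k1" (the pictures are not rectified: a ray, as slopes to the right and down, at radius r is drawn at 1 + k1 r^2 times it, then the intrinsics apply), "extrinsics" (4x4, takes a point from camera to world coordinates); the wrist camera has in their place "tool_from_camera" (4x4, takes a point from camera to tool coordinates, whose origin is the TCP and whose axes are the flange's). Camera axes: x right, y down, z forward; pixel columns grow to the right and rows downward; lengths in m; the calibration is good to about 2 mm. A picture is of the moment at which its call begins: read the wrist's pose just before it. There is no depth.
- r.finish_job(): hands the job in, once; it reports no verdict.
Trained networks look in a picture, given as the dict that the camera call returned (one of the last four; its "shot" number tells which), for a name from the list of things; names that differ only in an ending like _2 or _b are one class to them, and where a whole thing is asked for, a point or a joint stands for the part that bears it (a point fixed in the world has none). Each returns a list of dicts, best first, with "p" (0 to 1); they miss things now and then, are a little off and sometimes report something else, mostly with a low value. They report only what shows in the picture. A call takes as long as a camera call.
- r.spot_in(picture, label): "xyz" ([x, y, z] in m, in world coordinates, good to about 4 mm: the middle of the surface that is visible of it).
- r.spot_point(picture, label): "xyz" ([x, y, z] in m, in world coordinates, good to about 4 mm: a listed point, or the origin of a listed thing).
The state is a dict: "clock": time; "q": joint angles; "qd": joint speeds; "joint_torque": joint torques, N m; "tool_pos": TCP position; "eef_rot": TCP orientation; "contact_force": force on the tool from outside, world axes, zero at the start; "moment": the same for the moment, N m; "opening": opening from 0.0 (shut) to 1.0 (fully open).
Only numpy, scipy, OpenCV 4.12 (cv2) and the standard library are available. Lean on these libraries where they do the work, as an engineer would, in place of code of your own. Each camera call takes 0.05 s, during which the arm holds its last target.

## Working session

There is one attempt and no reset: what is moved stays moved. The work goes in short steps, Python scripts to look and compute and a tool call to move; the robot and the scene stay as the last step left them, time stands still between calls to the robot, and variables do not carry over. Pictures are saved under pics/ and viewed, and the job is handed in when it is done.

Besides the shell and the picture viewer there is one more tool, called after ">>>" by a JSON object that holds its "name" and its "arguments", one argument or row to a line. carry_out: Moves the arm, as the interface text tells. Its arguments: {"type":"object","properties":{"commands":{"type":"array","items":{"type":"array","items":{"type":"number"}}},"fingers":{"type":"number"},"grip_force":{"type":"number"}},"required":["commands"]}

```bash
mkdir -p pics; ls
python3 - <<'E'
from plant import r
import cv2,numpy as np
np.set_printoptions(precision=4,suppress=True)
s=r.get_state();print(s)
for n in ["scene","side"]:
    p=r.snapshot(n);cv2.imwrite(f"pics/{n}0.png",p["img"]);print(n,p["intrinsics"],p["k1"],p["extrinsics"])
    for l in ["head","window","ledge","film","isolator_grip","hasp_knob","hasp_hinge","stand","rest","stand_ears","cover_centre","cover_ring","meter","small_beaker","driver"]:
        print(l,[(np.round(d["xyz"],4),round(d["p"],2)) for d in r.spot_point(p,l)[:2]])
print(r.get_state()["clock"])
E
```

```text
pics
{'clock': 0.0, 'q': array([-1.1652,  0.69  , -0.1945,  1.5663,  0.1573,  0.9025, -0.2151]), 'qd': array([-0.    , -0.0026,  0.0004,  0.0013, -0.0006, -0.001 , -0.0006]), 'joint_torque': array([ -0.0004, -52.7543,  -1.2671, -15.3422,  -0.0527,   0.0065,
         0.0002]), 'tool_pos': array([0.2269, 0.5817, 0.2379]), 'eef_rot': array([ 0.1848,  0.9828, -0.0009, -0.0001]), 'contact_force': array([-0.1447, -0.1804, -0.3097]), 'moment': array([ 0.0003,  0.0162, -0.0238]), 'opening': 0.996654125949382}
scene [[470.1563   0.     253.7259]
 [  0.     470.1563 181.4166]
 [  0.       0.       1.    ]] 0.06861737007605719 [[ 0.7686 -0.3123  0.5583 -0.2588]
 [-0.6394 -0.3474  0.6859 -0.9471]
 [-0.0202 -0.8842 -0.4666  0.7418]
 [ 0.      0.      0.      1.    ]]
head [(array([ 0.4663, -0.2365,  0.0007]), 0.95)]
window [(array([ 0.5085,  0.0144, -0.0017]), 0.32)]
ledge [(array([ 0.4608, -0.2188,  0.03  ]), 0.91)]
film []
isolator_grip [(array([ 0.5736, -0.198 ,  0.0827]), 0.78)]
hasp_knob [(array([ 0.6066, -0.2694,  0.0744]), 0.59)]
hasp_hinge [(array([ 0.4662, -0.2351,  0.0015]), 0.48), (arr
[... 1086 characters left out ...]
(array([ 0.6025, -0.2721,  0.0714]), 0.54)]
hasp_hinge [(array([ 0.5616, -0.2797,  0.0627]), 0.58), (array([ 0.6047, -0.2723,  0.0713]), 0.42)]
stand [(array([ 0.5116,  0.017 , -0.0037]), 0.72)]
rest [(array([ 0.5182, -0.0182,  0.0296]), 0.9)]
stand_ears [(array([ 0.5185, -0.022 ,  0.0338]), 0.74)]
cover_centre [(array([0.4225, 0.366 , 0.0011]), 0.88), (array([ 0.5129,  0.0162, -0.0029]), 0.31)]
cover_ring [(array([0.4366, 0.3672, 0.009 ]), 0.77), (array([ 0.5202, -0.0172,  0.0311]), 0.19)]
meter [(array([0.4379, 0.1963, 0.0009]), 0.84)]
small_beaker [(array([ 0.6017, -0.2723,  0.0721]), 0.47)]
driver [(array([ 0.3679, -0.0525,  0.0019]), 0.78), (array([ 0.5118,  0.0171, -0.0009]), 0.7)]
1.6
```

View pics.

View pics/scene0.png

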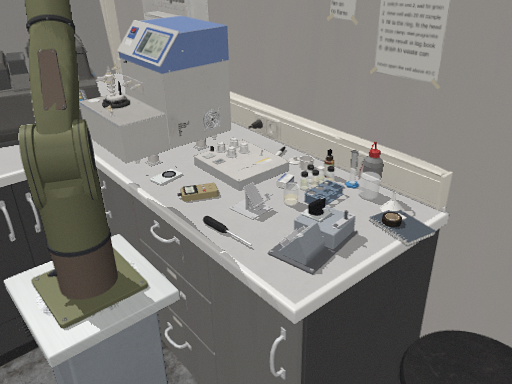

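View pics/side0.png

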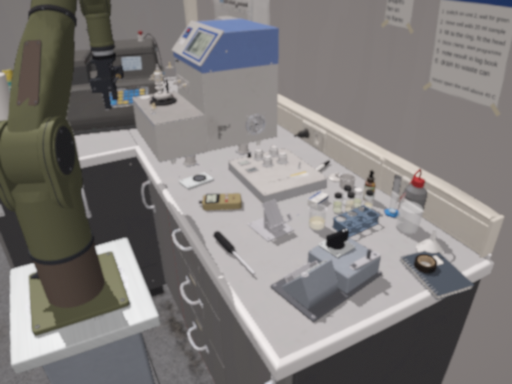

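```bash
cat > h.py <<'E'
import numpy as np,cv2,json,itertools
from scipy.spatial.transform import Rotation as Ro
np.set_printoptions(precision=4,suppress=True)
def state():
    from plant import r
    return r.get_state()
def row(pos,R,s=None):
    "target world pos, R(3x3): row for carry_out"
    s=s or state()
    R0=Ro.from_quat(s["eef_rot"]).as_matrix()
    d=R0.T@(np.array(pos)-s["tool_pos"]); w=np.degrees(Ro.from_matrix(R0.T@R).as_rotvec())
    print("row",[round(float(v),4) for v in d],[round(float(v),2) for v in w]," n>=",max(np.linalg.norm(d)/.05,np.linalg.norm(w)/8.59).round(1))
def down(yaw_y):
    "tool z down, tool y at world yaw deg"
    a=np.radians(yaw_y);y=np.array([np.cos(a),np.sin(a),0]);z=np.array([0,0,-1.]);return np.c_[np.cross(y,z),y,z]
def look(name,labels=(),fn=None):
    from plant import r
    s=r.get_state();p=r.snapshot(name)
    if fn: cv2.imwrite("pics/"+fn,p["img"])
    if name=="wrist":
        T=np.eye(4);T[:3,:3]=Ro.from_quat(s["eef_rot"]).as_matrix();T[:3,3]=s["tool_pos"];E=T@p["tool_from_camera"]
    else: E=p["extrinsics"]
    o={}
    for l in labels:
        o[l]=[(np.round(d["xyz"],4),round(d["p"],2)) for d in r.spot_point(p,l)[:2]];print(l,o[l])
    if fn: np.savez("pics/"+fn[:-4]+".npz",K=p["intrinsics"],k1=p["k1"],E=E)
    return p,E
def proj(P,K,k1,E):
    c=np.linalg.inv(E)@np.r_[P,1];a=c[:2]/c[2];r2=a@a;a=a*(1+k1*r2);return np.array([K[0,0]*a[0]+K[0,2],K[1,1]*a[1]+K[1,2]])
def unproj(uv,h,K,k1,E):
    b=np.array([(uv[0]-K[0,2])/K[0,0],(uv[1]-K[1,2])/K[1,1]]);a=b.copy()
    for _ in range(20): a=b/(1+k1*(a@a))
    d=E[:3,:3]@np.r_[a,1];o=E[:3,3];return o+d*(h-o[2])/d[2]
E
python3 - <<'E'
from h import *
s=state();q=s["q"];R=Ro.from_quat(s["eef_rot"]).as_matrix();print(R,s["clock"])
ax='zyzyzyz'
for sg in itertools.product([1,-1],repeat=7):
    M=np.eye(3)
    for a,g,v in zip(ax,sg,q): M=M@Ro.from_euler(a,g*v).as_matrix()
    for k in range(4):
        N=M@Ro.from_euler('z',k*90,degrees=True).as_matrix()
        e=np.degrees(Ro.from_matrix(N.T@R).magnitude())
        if e<4: print(sg,k,e)
p,E=look("wrist",fn="w0.png");print(p["tool_from_camera"],p["intrinsics"],p["k1"])
a=np.radians(80)
row([0.43,0.33,0.33],down(100))
E
```

```text
[[-0.9317  0.3633  0.    ]
 [ 0.3633  0.9317  0.0001]
 [ 0.      0.0001 -1.    ]] 1.6
(-1, 1, 1, 1, 1, 1, 1) 1 3.8770857177667417
(-1, 1, -1, 1, -1, 1, -1) 1 1.55506994156735e-14
(-1, -1, 1, -1, 1, -1, 1) 1 3.877091231606423
(-1, -1, -1, -1, -1, -1, -1) 1 0.006664579496084789
[[ 0.0018 -0.9631 -0.269   0.0691]
 [ 1.      0.0016  0.0008 -0.    ]
 [-0.0004 -0.269   0.9631 -0.1468]
 [ 0.      0.      0.      1.    ]] [[345.1996   0.     260.1605]
 [  0.     345.1996 191.064 ]
 [  0.       0.       1.    ]] 0.015089299269553089
row [-0.2807, -0.1613, -0.0913] [0.0, 0.0, -31.31]  n>= 6.7
```

View pics/w0.png

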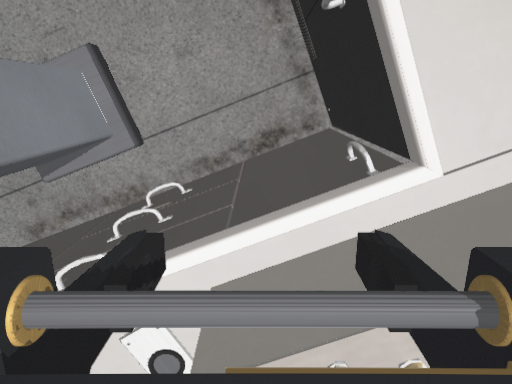

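Run:
```python
from h import *
p,E=look("scene",fn="s1.png")
K,k1=p["intrinsics"],p["k1"]
for n,uv,h in [("box near bottom",(128,155),0),("box right bottom",(165,150),0),("box top front",(85,100),.15),("box top right",(165,122),.15),("centrifuge bottom",(232,135),0),("centr top right",(228,52),.35),("centr topleft",(120,55),.35),("tray",(243,182),0),("tray r",(288,160),0),("tray l",(195,155),0),("cover",(167,177),0.01),("stand",(255,205),0)]:
    print(n,unproj(uv,h,K,k1,E))
```

```text
box near bottom [0.4101 0.6299 0.    ]
box right bottom [0.5392 0.5762 0.    ]
box top front [0.3926 0.9219 0.15  ]
box top right [0.5042 0.484  0.15  ]
centrifuge bottom [0.8264 0.5224 0.    ]
centr top right [0.7969 0.4836 0.35  ]
centr topleft [0.4794 0.7173 0.35  ]
tray [0.5992 0.1643 0.    ]
tray r [0.831  0.1888 0.    ]
tray l [ 0.6003  0.4582 -0.    ]
cover [0.417  0.3517 0.01  ]
stand [0.532  0.0208 0.    ]
```

Run:
```python
from h import *
row([0.48,0.33,0.34],down(90))
```

```text
row [-0.3273, -0.1432, -0.1013] [0.0, 0.0, -21.3]  n>= 7.4
```

>>> {"name": "carry_out", "arguments": {
  "commands": [
    [-0.327,-0.143,-0.101,0,0,-21.3],
    [-0.327,-0.143,-0.101,0,0,-21.3],
    [-0.327,-0.143,-0.101,0,0,-21.3],
    [-0.327,-0.143,-0.101,0,0,-21.3],
    [-0.327,-0.143,-0.101,0,0,-21.3],
    [-0.327,-0.143,-0.101,0,0,-21.3],
    [-0.327,-0.143,-0.101,0,0,-21.3],
    [-0.327,-0.143,-0.101,0,0,-21.3],
    [-0.327,-0.143,-0.101,0,0,-21.3],
    [-0.327,-0.143,-0.101,0,0,-21.3]
  ]
}}

```text
clock: 2.7
tool_pos: [0.4791, 0.3308, 0.3396]
eef_rot: [-0.0, 1.0, 0.0, -0.0]
contact_force: [-0.2, 0.7, -0.9]
opening: 0.996
```

```bash
cat >> h.py <<'E'
def log():
    s=state();f=open("log.jsonl","a");f.write(json.dumps({k:np.array(s[k]).tolist() for k in("q","tool_pos","eef_rot","clock")})+"\n");f.close()
    print("t",s["clock"],"q",s["q"],"pos",s["tool_pos"],"F",s["contact_force"],"op",s["opening"]);return s
E
python3 - <<'E'
from h import *
log()
look("wrist",["cover_centre","cover_ring","meter","stand","rest"],"w1.png")
row([0.57,0.0,0.34],down(90))
E
```

```text
t 2.7 q [-0.4779  0.5369 -0.3478  1.5538  0.197   1.0859  0.6983] pos [0.4791 0.3308 0.3396] F [-0.1748  0.7087 -0.9007] op 0.9964956344396947
cover_centre [(array([0.4221, 0.3664, 0.005 ]), 0.77)]
cover_ring [(array([0.4362, 0.368 , 0.013 ]), 0.7)]
meter [(array([0.4397, 0.1993, 0.0003]), 0.92)]
stand [(array([0.5078, 0.0144, 0.0001]), 0.62)]
rest []
row [-0.0905, -0.3316, -0.0006] [0.0, -0.04, 0.14]  n>= 6.9
```

View pics/w1.png

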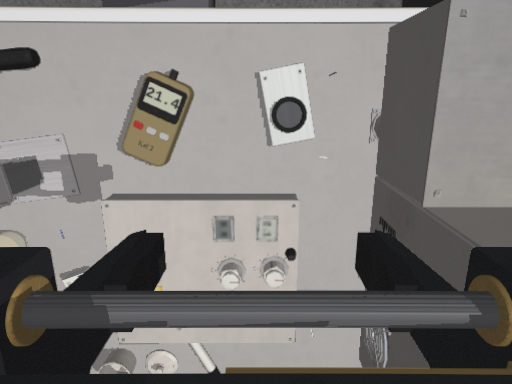

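>>> {"name": "carry_out", "arguments": {
  "commands": [
    [-0.045,-0.33,0,0,0,0],
    [-0.045,-0.33,0,0,0,0],
    [-0.045,-0.33,0,0,0,0],
    [-0.045,-0.33,0,0,0,0],
    [-0.045,-0.33,0,0,0,0],
    [-0.045,-0.33,0,0,0,0],
    [-0.045,-0.33,0,0,0,0],
    [-0.045,-0.33,0,0,0,0],
    [-0.045,-0.33,0,0,0,0]
  ]
}}

```text
clock: 3.9
tool_pos: [0.5247, 0.0005, 0.3396]
eef_rot: [0.0, 1.0, 0.0, -0.0]
contact_force: [-0.1, -0.2, 1.1]
opening: 1.002
```

Run:
```python
from h import *
log()
look("wrist",["stand","rest","stand_ears","small_beaker","driver"],"w2.png")
# cover rect
im=cv2.imread("pics/w1.png");d=np.load("pics/w1.npz")
roi=im[50:160,245:330];m=(roi.min(2)>190).astype(np.uint8)
m=cv2.morphologyEx(m,cv2.MORPH_CLOSE,np.ones((5,5)))
cs=cv2.findContours(m,0,2)[0];c=max(cs,key=cv2.contourArea)
b=cv2.boxPoints(cv2.minAreaRect(c.astype(np.float32)))+[245.,50.]
print(b)
W=np.array([unproj(x,.008,d["K"],d["k1"],d["E"]) for x in b]);print(W,W.mean(0))
for i in range(4):
    e=W[(i+1)%4]-W[i];print(np.linalg.norm(e),np.degrees(np.arctan2(e[1],e[0])))
row([0.56,-0.25,0.34],down(90))
```

```text
t 3.9 q [ 0.1294  0.4479 -0.3361  1.7187  0.1693  1.0037  1.3027] pos [0.5247 0.0005 0.3396] F [-0.1406 -0.19    1.0851] op 1.0019370473036349
stand [(array([ 0.5077,  0.0148, -0.0003]), 0.95)]
rest [(array([ 0.5161, -0.019 ,  0.0305]), 0.61)]
stand_ears [(array([ 0.519 , -0.0268,  0.0336]), 0.84)]
small_beaker [(array([ 0.625 , -0.0457, -0.0007]), 0.9), (array([ 0.56  , -0.2827,  0.0552]), 0.38)]
driver []
[[259.216  70.688]
 [303.216  62.688]
 [316.72  136.96 ]
 [272.72  144.96 ]]
[[0.3798 0.33   0.008 ]
 [0.3699 0.3872 0.008 ]
 [0.4658 0.4093 0.008 ]
 [0.4769 0.3488 0.008 ]] [0.4231 0.3689 0.008 ]
0.058093642311174434 99.80680178221073
0.09849676917941023 12.961465611779353
0.06150623469087207 -79.5971102383763
0.09900781854110459 -169.02926262499946
row [-0.0347, -0.2519, -0.0004] [0.03, 0.0, 0.15]  n>= 5.1
```

View pics/w2.png

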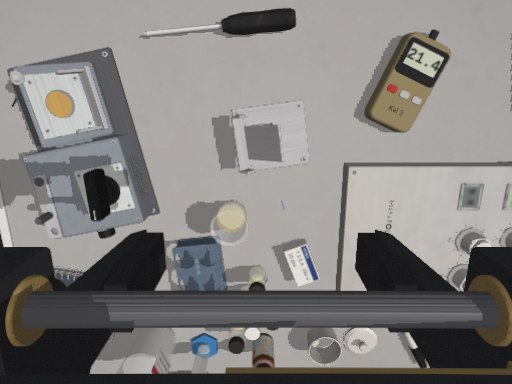

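>>> {"name": "carry_out", "arguments": {
  "commands": [
    [-0.035,-0.22,0,0,0,0],
    [-0.035,-0.22,0,0,0,0],
    [-0.035,-0.22,0,0,0,0],
    [-0.035,-0.22,0,0,0,0],
    [-0.035,-0.22,0,0,0,0],
    [-0.035,-0.22,0,0,0,0],
    [-0.035,-0.22,0,0,0,0]
  ]
}}

```text
clock: 4.9
tool_pos: [0.5599, -0.2186, 0.3394]
eef_rot: [-0.0, 1.0, 0.001, -0.0]
contact_force: [-0.6, 0.4, -0.7]
opening: 0.998
```

Run:
```python
from h import *
log()
look("wrist",["head","window","ledge","film","isolator_grip","hasp_knob","hasp_hinge"],"w3.png")
```

```text
t 4.9 q [ 0.4705  0.5628 -0.3055  1.4975  0.1787  1.1094  1.7011] pos [ 0.5599 -0.2186  0.3394] F [-0.6114  0.3833 -0.6849] op 0.9983883631545406
head [(array([ 0.4679, -0.2406, -0.0007]), 0.87)]
window [(array([ 0.4675, -0.2396,  0.0593]), 0.6), (array([ 0.4688, -0.2415,  0.0027]), 0.54)]
ledge [(array([ 0.463 , -0.2126,  0.0275]), 0.87)]
film [(array([ 0.4658, -0.2382,  0.0581]), 0.63), (array([ 0.5599, -0.2826,  0.058 ]), 0.4)]
isolator_grip []
hasp_knob [(array([ 0.6054, -0.2748,  0.0766]), 0.95), (array([ 0.571 , -0.1976,  0.0867]), 0.23)]
hasp_hinge [(array([ 0.5595, -0.2817,  0.0568]), 0.66)]
```

View pics/w3.png

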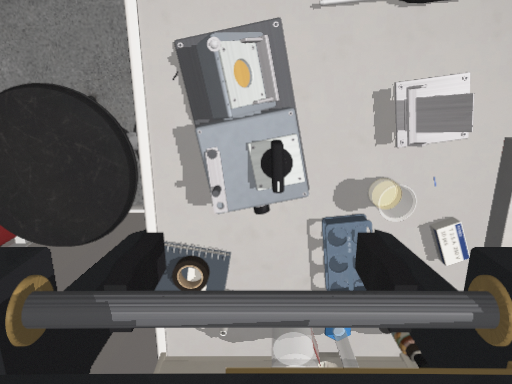

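```bash
cat > fit.py <<'E'
from h import *
from scipy.optimize import least_squares
mod={"head":(0,0,0),"ledge":(0,.0244,.030),"isolator":(.112,.020,.083),"hinge":(.085,-.056,.061),"knob":(.130,-.056,.072),"window":(0,0,.059)}
ms=[("head",(.4663,-.2365)),("head",(.4643,-.2386)),("head",(.4679,-.2406)),("ledge",(.4608,-.2188)),("ledge",(.4605,-.2174)),("ledge",(.463,-.2126)),("isolator",(.5736,-.198)),("isolator",(.572,-.1984)),
("isolator",(.571,-.1976)),("hinge",(.5626,-.2757)),("hinge",(.5616,-.2797)),("hinge",(.5595,-.2817)),("knob",(.6066,-.2694)),("knob",(.6025,-.2721)),("knob",(.6054,-.2748)),("window",(.4664,-.2375)),("window",(.4675,-.2396))]
def tf(p,v):
    c,s=np.cos(p[2]),np.sin(p[2]);return np.array([p[0]+c*v[0]-s*v[1],p[1]+s*v[0]+c*v[1],v[2]])
if __name__=="__main__":
    f=lambda p:np.concatenate([tf(p,mod[n])[:2]-m for n,m in ms])
    o=least_squares(f,[.465,-.238,.18],loss="soft_l1",f_scale=.003);print(o.x,np.degrees(o.x[2]))
    for n in mod: print(n,tf(o.x,mod[n]))
    im=cv2.imread("pics/w3.png");d=np.load("pics/w3.npz")
    for v in list(mod.values())+[(.05,-.072,.055),(.166,-.072,.055),(.166,.054,.055),(.05,.054,.055),(.046,-.022,.08),(-.046,-.022,.08),(.142,.02,.095),(.082,.02,.095),(.130,-.056,.084),(.033,.0244,.03),(-.033,.0244,.03)]:
        u=proj(tf(o.x,v),d["K"],d["k1"],d["E"]);cv2.circle(im,tuple(int(round(a)) for a in u),2,(0,0,255),-1)
    im=cv2.resize(im[0:230,150:330],None,fx=3.4,fy=2.6 if 0 else 3.4)[:600];cv2.imwrite("pics/w3o.png",im)
E
python3 fit.py
```

```text
[ 0.4665 -0.2394  0.1861] 10.660347036373075
head [ 0.4665 -0.2394  0.    ]
ledge [ 0.462  -0.2154  0.03  ]
isolator [ 0.5728 -0.199   0.083 ]
hinge [ 0.5604 -0.2787  0.061 ]
knob [ 0.6046 -0.2704  0.072 ]
window [ 0.4665 -0.2394  0.059 ]
```

View pics/w3o.png

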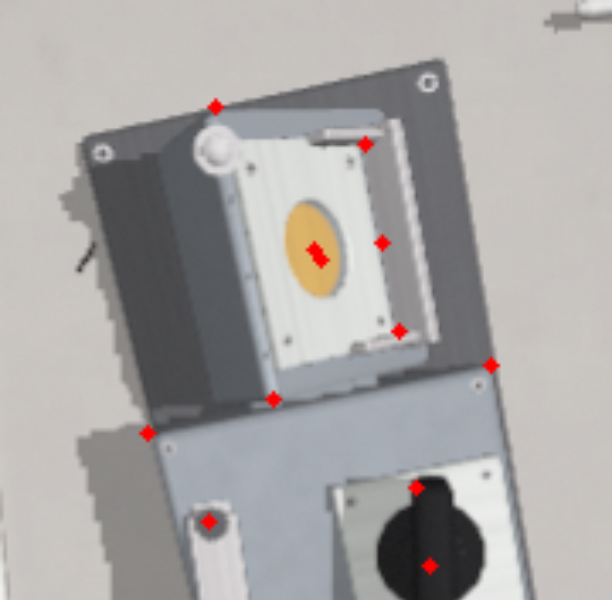

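Run:
```python
from h import *
row([0.573,-0.199,0.071],down(100.7))
```

```text
row [-0.0131, 0.0199, 0.2688] [0.01, 0.01, -10.63]  n>= 5.4
```

>>> {"name": "carry_out", "arguments": {
  "commands": [
    [-0.013,0.02,0.05,0,0,-5],
    [-0.013,0.02,0.1,0,0,-10.6],
    [-0.013,0.02,0.15,0,0,-10.6],
    [-0.013,0.02,0.2,0,0,-10.6],
    [-0.013,0.02,0.235,0,0,-10.6],
    [-0.013,0.02,0.26,0,0,-10.6],
    [-0.013,0.02,0.268,0,0,-10.6],
    [-0.013,0.02,0.268,0,0,-10.6]
  ]
}}

```text
clock: 6.1
tool_pos: [0.5725, -0.1994, 0.0711]
eef_rot: [-0.093, 0.996, 0.0, -0.001]
contact_force: [-0.2, -0.5, 0.4]
opening: 1.0
```

>>> {"name": "carry_out", "arguments": {
  "commands": [
    [0,0,0,0,0,0],
    [0,0,0,0,0,0],
    [0,0,0,0,0,0],
    [0,0,0,0,0,0],
    [0,0,0,0,0,0],
    [0,0,0,0,0,0],
    [0,0,0,0,0,0],
    [0,0,0,0,0,0]
  ],
  "fingers": 255,
  "grip_force": 15
}}

```text
clock: 6.9
tool_pos: [0.5727, -0.1996, 0.0716]
eef_rot: [-0.092, 0.996, 0.0, -0.0]
contact_force: [-0.1, 0.8, -0.1]
opening: 0.294
```

Run:
```python
from h import *
s=log();print(s["moment"])
```

```text
t 6.9 q [ 0.3948  0.8999 -0.2413  1.7388  0.3676  0.5475  1.6813] pos [ 0.5727 -0.1996  0.0716] F [-0.1186  0.7966 -0.1189] op 0.29400123604373185
[ 0.0242  0.002  -0.0099]
```

>>> {"name": "carry_out", "arguments": {
  "commands": [
    [0,0,0,0,0,0],
    [0,0,0,0,0,0],
    [0,0,0,0,0,0],
    [0,0,0,0,0,0]
  ]
}}

```text
clock: 7.3
tool_pos: [0.5724, -0.1982, 0.0716]
eef_rot: [-0.093, 0.996, 0.001, -0.0]
contact_force: [-1.5, 5.0, 1.5]
opening: 0.178
```

>>> {"name": "carry_out", "arguments": {
  "commands": [
    [0,0,0,0,0,8],
    [0,0,0,0,0,16],
    [0,0,0,0,0,24],
    [0,0,0,0,0,32],
    [0,0,0,0,0,40],
    [0,0,0,0,0,48],
    [0,0,0,0,0,56],
    [0,0,0,0,0,64],
    [0,0,0,0,0,72],
    [0,0,0,0,0,80],
    [0,0,0,0,0,86],
    [0,0,0,0,0,90]
  ]
}}

```text
clock: 8.5
tool_pos: [0.5726, -0.1969, 0.0716]
eef_rot: [0.639, 0.769, 0.001, -0.002]
contact_force: [-0.1, 6.1, 1.7]
opening: 0.156
```

Run:
```python
from h import *
s=log();print(s["moment"],Ro.from_quat(s["eef_rot"]).as_matrix())
```

```text
t 8.5 q [ 0.1784  0.9014  0.1402  1.7516 -0.2334  0.5075  0.6554] pos [ 0.5726 -0.1969  0.0716] F [-0.1126  6.1293  1.7407] op 0.1559818303536705
[1.0955 0.2446 0.1976] [[-0.1835  0.983  -0.0016]
 [ 0.983   0.1835  0.0034]
 [ 0.0036 -0.001  -1.    ]]
```

>>> {"name": "carry_out", "arguments": {
  "commands": [
    [0,0,0,0,0,2.5],
    [0,0,0,0,0,2.5],
    [0,0,0,0,0,2.5]
  ]
}}

```text
clock: 8.8
tool_pos: [0.5726, -0.1972, 0.0715]
eef_rot: [0.654, 0.757, 0.001, -0.002]
contact_force: [-1.3, 5.7, 2.5]
opening: 0.164
```

Run:
```python
from h import *
s=log();print(s["moment"],Ro.from_quat(s["eef_rot"]).as_matrix())
```

```text
t 8.8 q [ 0.1733  0.9023  0.1499  1.7517 -0.2485  0.5086  0.6301] pos [ 0.5726 -0.1972  0.0715] F [-1.2855  5.7418  2.5455] op 0.1638874776939341
[1.1474 0.2638 0.2966] [[-0.1446  0.9895 -0.0016]
 [ 0.9895  0.1446  0.0031]
 [ 0.0033 -0.0012 -1.    ]]
```

>>> {"name": "carry_out", "arguments": {
  "commands": [
    [0,0,0,0,0,0],
    [0,0,0,0,0,0],
    [0,0,0,0,0,0],
    [0,0,-0.03,0,0,0],
    [0,0,-0.07,0,0,0],
    [0,0,-0.1,0,0,0],
    [0,0,-0.1,0,0,0]
  ],
  "fingers": 130
}}

```text
clock: 9.5
tool_pos: [0.5754, -0.2019, 0.1761]
eef_rot: [0.656, 0.755, 0.001, 0.004]
contact_force: [-0.1, -0.3, -0.2]
opening: 0.49
```

Run:
```python
from h import *
s=log()
row([0.6046,-0.2704,0.13],down(100.7))
```

```text
t 9.5 q [ 0.1443  0.7518  0.2083  1.6964 -0.2175  0.7068  0.603 ] pos [ 0.5754 -0.2019  0.1761] F [-0.1464 -0.3181 -0.2003] op 0.4899530287475281
row [-0.0717, 0.0189, 0.0466] [0.12, 0.58, -92.66]  n>= 10.8
```

>>> {"name": "carry_out", "arguments": {
  "commands": [
    [-0.02,0,0,0,0,-8],
    [-0.04,0.01,0,0,0,-16],
    [-0.06,0.015,0,0,0,-24],
    [-0.072,0.019,0,0,0,-32],
    [-0.072,0.019,0.01,0,0,-40],
    [-0.072,0.019,0.02,0,0,-48],
    [-0.072,0.019,0.03,0,0,-56],
    [-0.072,0.019,0.04,0,0,-64],
    [-0.072,0.019,0.046,0,0,-72],
    [-0.072,0.019,0.046,0,0,-80],
    [-0.072,0.019,0.046,0.1,0.5,-88],
    [-0.072,0.019,0.046,0.1,0.6,-92.7]
  ]
}}

```text
clock: 10.7
tool_pos: [0.601, -0.2688, 0.1244]
eef_rot: [-0.096, 0.995, 0.003, -0.005]
contact_force: [-0.6, -0.4, 0.0]
opening: 0.487
```

Run:
```python
from h import *
s=log()
look("wrist",["hasp_knob","isolator_grip"],"w4.png")
row([0.6046,-0.2704,0.067],down(100.7))
```

```text
t 10.7 q [ 0.4844  0.8816 -0.2561  1.5355  0.2819  0.7722  1.8758] pos [ 0.601  -0.2688  0.1244] F [-0.5933 -0.4316  0.0245] op 0.4865792279626773
hasp_knob [(array([ 0.6058, -0.2728,  0.0722]), 0.74)]
isolator_grip [(array([ 0.5717, -0.1958,  0.083 ]), 0.84)]
row [-0.0037, -0.0028, 0.0576] [0.38, -0.49, -0.04]  n>= 1.2
```

View pics/w4.png

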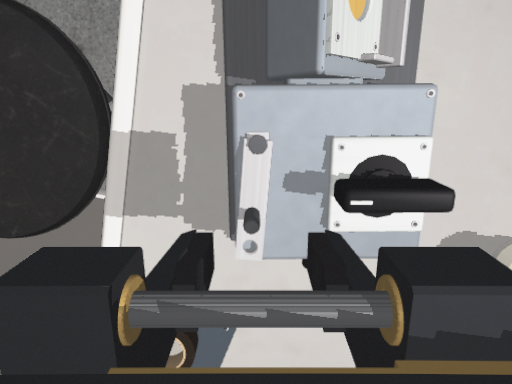

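>>> {"name": "carry_out", "arguments": {
  "commands": [
    [-0.0037,-0.002,0.03,0.4,-0.5,0],
    [-0.0037,-0.002,0.057,0.4,-0.5,0],
    [-0.0037,-0.002,0.057,0.4,-0.5,0]
  ]
}}

```text
clock: 11.15
tool_pos: [0.602, -0.2684, 0.0648]
eef_rot: [-0.093, 0.996, 0.001, -0.003]
contact_force: [-0.9, 0.1, -1.3]
opening: 0.49
```

>>> {"name": "carry_out", "arguments": {
  "commands": [
    [0,0,0,0,0,0],
    [0,0,0,0,0,0],
    [0,0,0,0,0,0],
    [0,0,0,0,0,0],
    [0,0,0,0,0,0],
    [0,0,0,0,0,0]
  ],
  "fingers": 255,
  "grip_force": 8
}}

```text
clock: 11.75
tool_pos: [0.6063, -0.27, 0.0697]
eef_rot: [-0.094, 0.996, -0.001, 0.002]
contact_force: [1.6, -1.5, 4.3]
opening: 0.103
```

Run:
```python
from h import *
s=log()
# arc rows: pivot at radius .045 behind knob along head -x. tool axes at yaw 100.7: tool x=-headx, tool y=heady ; clockwise
for a in [8,16,24,32,40,48,56,64,72,80,87,92]:
    t=np.radians(a); dx=.045*np.cos(t)-.045; dy=-.045*np.sin(t)
    print([round(-dx,4),round(dy,4),0,0,0,a],end=", ")
```

```text
t 11.75 q [ 0.4689  0.9554 -0.2296  1.557   0.309   0.6606  1.8476] pos [ 0.6063 -0.27    0.0697] F [ 1.639  -1.5138  4.3113] op 0.10289115420667146
[np.float64(0.0004), np.float64(-0.0063), 0, 0, 0, 8], [np.float64(0.0017), np.float64(-0.0124), 0, 0, 0, 16], [np.float64(0.0039), np.float64(-0.0183), 0, 0, 0, 24], [np.float64(0.0068), np.float64(-0.0238), 0, 0, 0, 32], [np.float64(0.0105), np.float64(-0.0289), 0, 0, 0, 40], [np.float64(0.0149), np.float64(-0.0334), 0, 0, 0, 48], [np.float64(0.0198), np.float64(-0.0373), 0, 0, 0, 56], [np.float64(0.0253), np.float64(-0.0404), 0, 0, 0, 64], [np.float64(0.0311), np.float64(-0.0428), 0, 0, 0, 72], [np.float64(0.0372), np.float64(-0.0443), 0, 0, 0, 80], [np.float64(0.0426), np.float64(-0.0449), 0, 0, 0, 87], [np.float64(0.0466), np.float64(-0.045), 0, 0, 0, 92],
```

>>> {"name": "carry_out", "arguments": {
  "commands": [
    [0.0004,-0.0063,0,0,0,8],
    [0.0017,-0.0124,0,0,0,16],
    [0.0039,-0.0183,0,0,0,24],
    [0.0068,-0.0238,0,0,0,32],
    [0.0105,-0.0289,0,0,0,40],
    [0.0149,-0.0334,0,0,0,48],
    [0.0198,-0.0373,0,0,0,56],
    [0.0253,-0.0404,0,0,0,64],
    [0.0311,-0.0428,0,0,0,72],
    [0.0372,-0.0443,0,0,0,80],
    [0.0426,-0.045,0,0,0,87],
    [0.046,-0.045,0,0,0,90]
  ]
}}

```text
clock: 12.95
tool_pos: [0.5701, -0.3227, 0.0698]
eef_rot: [0.639, 0.769, 0.001, 0.003]
contact_force: [5.6, 0.2, 1.0]
opening: 0.101
```

Run:
```python
from h import *
s=log();print(Ro.from_quat(s["eef_rot"]).as_matrix()[:,1])
import fit
print(fit.tf([.4665,-.2394,.1861],(.085,-.101,.07)))
```

```text
t 12.95 q [ 0.3628  0.9491  0.1557  1.5999 -0.2241  0.6042  0.8233] pos [ 0.5701 -0.3227  0.0698] F [5.5886 0.1964 1.0492] op 0.10087755572366121
[0.983  0.1836 0.0048]
[ 0.5687 -0.3229  0.07  ]
```

>>> {"name": "carry_out", "arguments": {
  "commands": [
    [0,-0.003,0,0,0,0],
    [0,-0.006,0,0,0,0],
    [0,-0.006,0,0,0,0]
  ]
}}

```text
clock: 13.25
tool_pos: [0.57, -0.3226, 0.0699]
eef_rot: [0.636, 0.771, 0.004, 0.007]
contact_force: [11.9, -0.6, -2.9]
opening: 0.104
```

Run:
```python
from h import *
s=log()
```

```text
t 13.25 q [ 0.3685  0.9452  0.1478  1.6097 -0.2237  0.5885  0.8322] pos [ 0.57   -0.3226  0.0699] F [11.9222 -0.5834 -2.9211] op 0.10424734538966395
```

>>> {"name": "carry_out", "arguments": {
  "commands": [
    [0,0,0,0,0,0],
    [0,0,0,0,0,0],
    [0,0,0,0,0,0],
    [0,0,-0.04,0,0,0],
    [0,0,-0.09,0,0,0],
    [0,0,-0.14,0,0,0],
    [0,0,-0.18,0,0,0]
  ],
  "fingers": 100
}}

```text
clock: 13.95
tool_pos: [0.5613, -0.3232, 0.251]
eef_rot: [0.638, 0.77, -0.0, 0.001]
contact_force: [1.1, -1.0, -0.7]
opening: 0.605
```

Run:
```python
from h import *
s=log()
look("wrist",["hasp_knob","isolator_grip"],"w5.png")
# FK fit
D=[json.loads(l) for l in open("log.jsonl")]
sg=(-1,1,-1,1,-1,1,-1);ax='zyzyzyz'
A=[];B=[];er=[]
for d in D:
    M=np.eye(3);Fr=[M]
    for a,g,v in zip(ax,sg,d["q"]): M=M@Ro.from_euler(a,g*v).as_matrix();Fr.append(M)
    er.append(np.degrees(Ro.from_matrix((M@Ro.from_euler('z',90,degrees=True).as_matrix()).T@Ro.from_quat(d["eef_rot"]).as_matrix()).magnitude()))
    # offsets: base z; after j2: x,z ; after j4: x,z ; after j6/7: z, x after j6
    A.append(np.c_[[0,0,1],Fr[2][:,0],Fr[2][:,2],Fr[4][:,0],Fr[4][:,2],Fr[6][:,0],Fr[6][:,2]]);B.append(d["tool_pos"])
A=np.concatenate(A);B=np.concatenate(B)
x,res,rk,sv=np.linalg.lstsq(A,B,rcond=None);print(x,rk,sv,np.abs(A@x-B).max(),max(er))
```

```text
t 13.95 q [ 0.3346  0.715   0.221   1.4912 -0.1764  0.9539  0.793 ] pos [ 0.5613 -0.3232  0.251 ] F [ 1.1487 -0.9954 -0.6649] op 0.6054258353554236
hasp_knob [(array([ 0.5698, -0.324 ,  0.073 ]), 0.72)]
isolator_grip [(array([ 0.5705, -0.2001,  0.0852]), 0.73)]
[-0.4899  0.0562  0.5263 -0.0141  0.282  -0.0204 -0.5213] 7 [6.876  5.9116 1.0771 0.6326 0.4091 0.2139 0.0155] 0.05266870305593707 2.699664227914243e-14
```

View pics/w5.png

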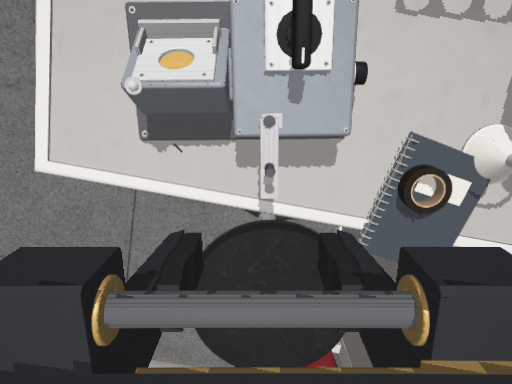

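Run:
```python
from h import *
D=[json.loads(l) for l in open("log.jsonl")]
sg=(-1,1,-1,1,-1,1,-1);ax='zyzyzyz'
def frames(q):
    M=np.eye(3);Fr=[M]
    for a,g,v in zip(ax,sg,q): M=M@Ro.from_euler(a,g*v).as_matrix();Fr.append(M)
    return Fr
cols={"bz":(0,2),"1x":(1,0),"1y":(1,1),"2x":(2,0),"2y":(2,1),"2z":(2,2),"3x":(3,0),"3y":(3,1),"4x":(4,0),"4y":(4,1),"4z":(4,2),"5x":(5,0),"5y":(5,1),"6x":(6,0),"6y":(6,1),"6z":(6,2)}
def fit(names):
    A=np.concatenate([np.stack([frames(d["q"])[cols[n][0]][:,cols[n][1]] for n in names],1) for d in D]);B=np.concatenate([d["tool_pos"] for d in D])
    x=np.linalg.lstsq(A,B,rcond=1e-9)[0];return x,np.abs(A@x-B).max(),np.linalg.svd(A)[1][-1]
for names in (["bz","2z","4z","6z"],["bz","1y","2z","3y","4z","6z"],["bz","1y","2y","2z","4y","4z","6y","6z"],["bz","1x","2x","2z","3x","4x","4z","6x","6z"],list(cols)):
    x,e,s=fit(names);print(e,s,dict(zip(names,np.round(x,4))))
```

```text
0.051506252408678344 0.015665221077303598 {'bz': np.float64(-0.6836), '2z': np.float64(0.5815), '4z': np.float64(0.3274), '6z': np.float64(-0.6789)}
0.00010710513232359276 0.015019060624758577 {'bz': np.float64(0.3426), '1y': np.float64(-0.0188), '2z': np.float64(0.5634), '3y': np.float64(-0.0272), '4z': np.float64(0.3448), '6z': np.float64(0.3217)}
3.3306690738754696e-16 1.845958015368897e-16 {'bz': np.float64(0.3469), '1y': np.float64(-0.0094), '2y': np.float64(-0.0094), '2z': np.float64(0.5634), '4y': np.float64(-0.0269), '4z': np.float64(0.3448), '6y': np.float64(-0.0004), '6z': np.float64(0.3261)}
0.06217788212202505 0.015407682893542348 {'bz': np.float64(-0.2191), '1x': np.float64(-0.2294), '2x': np.float64(0.3664), '2z': np.float64(0.5668), '3x': np.float64(-0.3667), '4x': np.float64(-0.0073), '4z': np.float64(0.3381), '6x': np.float64(-0.2344), '6z': np.float64(-0.2335)}
6.661338147750939e-16 9.185366332047109e-17 {'bz': np.float64(0.3469), '1x': np.float64(-0.0), '1y': np.float64(-0.0094), '2x': np.float64(0.0), '2y': np.float64(-0.0094), '2z': np.float64(0.5634), '3x': np.float64(-0.0), '3y': np.float64(-0.0134), '4x': np.float64(-0.0), '4y': np.float64(-0.0134), '4z': np.float64(0.3448), '5x': np.float64(0.0), '5y': np.float64(-0.0002), '6x': np.float64(-0.0), '6y': np.float64(-0.0002), '6z': np.float64(0.3261)}
```

Run:
```python
from h import *
im=cv2.imread("pics/w2.png")[85:190,215:330];cv2.imwrite("pics/st.png",cv2.resize(im,None,fx=5.5,fy=5.5,interpolation=cv2.INTER_CUBIC))
```

View pics/st.png

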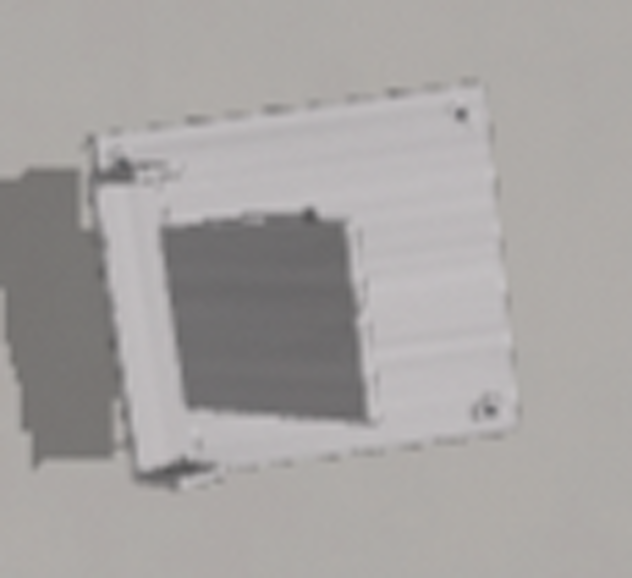

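```bash
cat > ik.py <<'E'
from h import *
from scipy.optimize import least_squares
sg=np.array((-1,1,-1,1,-1,1,-1));ax='zyzyzyz'
lo=np.array([-3.01,-.46,-1.47,.13,-1,.04,-2.66]);hi=np.array([3.01,2.08,1.51,2.56,4.14,2.09,2.66])
Rz90=Ro.from_euler('z',90,degrees=True).as_matrix()
def rot(a,t):
    c,s=np.cos(t),np.sin(t)
    return np.array([[c,-s,0],[s,c,0],[0,0,1]]) if a=='z' else np.array([[c,0,s],[0,1,0],[-s,0,c]])
def fk(q,full=False):
    off={0:(0,0,.3469),1:(0,-.0188,0),2:(0,0,.5634),4:(0,-.0269,.3448),6:(0,-.0004,.3261)}
    M=np.eye(3);p=np.zeros(3);P=[]
    for i in range(8):
        if i: M=M@rot(ax[i-1],sg[i-1]*q[i-1])
        if i in off: p=p+M@np.array(off[i]);P.append(p)
    return (p,M@Rz90,P) if full else (p,M@Rz90)
def ik(pos,R,q0=None,n=12,m=.03,seed=0):
    rg=np.random.default_rng(seed);best=[]
    for k in range(n):
        x0=np.clip(np.array(q0),lo+m+.01,hi-m-.01) if (k==0 and q0 is not None) else rg.uniform(lo+m+.01,hi-m-.01)
        def f(q):
            p,M=fk(q);return np.r_[(p-pos)*10,Ro.from_matrix(M.T@R).as_rotvec()*3, 1e-3*(q-(q0 if q0 is not None else (lo+hi)/2))]
        o=least_squares(f,x0,bounds=(lo+m,hi-m),max_nfev=150)
        p,M=fk(o.x);e=np.linalg.norm(p-pos);a=np.degrees(np.linalg.norm(Ro.from_matrix(M.T@R).as_rotvec()))
        if e<.003 and a<1: best.append((np.linalg.norm(o.x-q0) if q0 is not None else 0,o.x))
    best.sort(key=lambda t:t[0]);return best
def Rzd(a): return Ro.from_euler('z',a,degrees=True).as_matrix()
c50,s50=np.cos(np.radians(50)),np.sin(np.radians(50))
def restR(yaw):  # columns x,y,z of rest
    return Rzd(yaw)@np.array([[1,0,0],[0,c50,-s50],[0,s50,c50]])
def winR(yaw):   # y down slope, z out
    return Rzd(yaw)@np.array([[1,0,0],[0,c50,s50],[0,-s50,c50]])
E
python3 - <<'E'
from ik import *
d=np.load("pics/w2.npz")
P={}
for n,uv,z in [("A",(165,228),.03),("B",(185,408),.03),("C",(348,215),.0806),("D",(370,425),.0806),("E",(480,85),.002),("F",(518,430),.002),("G",(97,180),.0403),("H",(137,470),.0403)]:
    P[n]=unproj((uv[0]/5.5+215,uv[1]/5.5+85),z,d["K"],d["k1"],d["E"])
for a,b in ["AB","CD","EF","GH"]:
    e=P[b]-P[a];print(a+b,(P[a]+P[b])/2,np.linalg.norm(e),"yaw",np.degrees(np.arctan2(e[1],e[0])))
# feasibility
sy=9;hy=10.7
rp=np.array([.518,-.019,.03]);RR=restR(sy);W=winR(hy);wp=np.array([.467,-.2385,.059])
q0=np.array([-.3,.8,-.3,1.6,.2,.6,.8])
cw=11 # cover long axis yaw; cover +y at 191, cover +x at 101
for y in (101,-79):
    print("P1",y,[b[1] for b in ik(np.array([.423,.369,.003]),down(y),q0)[:2]])
# cover R flat: x at yaw 101, y at 191, z up. tool y=+-cover x, tool z=-cover z
for s in (1,-1):
    y=s*RR[:,0];z=-RR[:,2];R=np.c_[np.cross(y,z),y,z]
    print("P2 ",s,[b[1] for b in ik(rp+RR@np.array([0,.05,.0]),R,q0)[:3]])
    z=-RR[:,1];y=s*RR[:,2];R=np.c_[np.cross(y,z),y,z]
    print("P3",s,[b[1] for b in ik(rp+RR@np.array([0,.075,.004]),R,q0)[:3]])
    # window: cover z=-Wz, cover y=-Wy ; tool z=+Wy, tool y = s*cover z = -s*Wz
    z=W[:,1];y=-s*W[:,2];R=np.c_[np.cross(y,z),y,z]
    print("P4",s,[b[1] for b in ik(wp+W@np.array([0,-.037,.007]),R,q0)[:3]])
E
```

```text
AB [ 0.5173 -0.0166  0.03  ] 0.04339746112056847 yaw 5.8035646109540195
CD [0.5109 0.0246 0.0806] 0.045151972141094406 yaw 6.940363603344845
EF [0.5065 0.0645 0.002 ] 0.08728593842558974 yaw 8.438404920762038
GH [ 0.518  -0.0298  0.0403] 0.0686236612792815 yaw 6.842977444950267
P1 101 [array([-0.7414,  0.9775, -0.0992,  1.89  ,  0.2933,  0.2881,  0.6839]), array([-0.7414,  0.9775, -0.0992,  1.89  ,  0.2933,  0.2881,  0.6839])]
P1 -79 [array([-1.023 ,  1.0313,  0.3942,  1.9046, -0.97  ,  0.411 , -1.2624]), array([-1.023 ,  1.0313,  0.3942,  1.9046, -0.97  ,  0.411 , -1.2624])]
P2  1 [array([ 0.6214,  1.1422, -0.5359,  1.7449, -0.4167,  0.7797,  0.7967]), array([ 0.6214,  1.1422, -0.5359,  1.7449, -0.4167,  0.7797,  0.7967]), array([ 0.629 ,  1.1457, -0.5504,  1.7445, -0.399 ,  0.7756,  0.7798])]
P3 1 [array([-1.0632,  1.2896,  1.0639,  2.0097, -0.736 ,  0.5107, -1.1507]), array([-1.0606,  1.2841,  1.0551,  2.0096, -0.72  ,  0.5047, -1.1668]), array([-1.0279,  1.2235,  0.9535,  2.0082, -0.5116,  0.4462, -1.3754])]
P4 1 [array([ 0.6068,  1.0614,  0.1276,  1.4842, -0.5598,  1.2493, -0.3223]), array([ 0.6068,  1.0614,  0.1276,  1.4842, -0.5598,  1.2493, -0.3223]), array([ 0.6068,  1.0614,  0.1276,  1.4842, -0.5598,  1.2493, -0.3223])]
P2  -1 [array([ 0.2753,  1.0933,  0.0866,  1.7647, -0.97  ,  1.0852, -1.8186]), array([ 0.2754,  1.0933,  0.0866,  1.7647, -0.97  ,  1.0852, -1.8186]), array([ 0.2754,  1.0933,  0.0866,  1.7647, -0.97  ,  1.0852, -1.8186])]
P3 -1 [array([-0.7068,  0.9761,  0.2859,  1.993 ,  0.7775,  0.6067,  0.4794]), array([-0.6626,  0.9637,  0.209 ,  1.9907,  0.8453,  0.6562,  0.4126]), array([-0.6348,  0.9576,  0.1614,  1.9892,  0.8821,  0.6877,  0.3765])]
P4 -1 [array([ 1.0155,  1.1521, -0.7286,  1.4579,  0.1429,  1.1653,  2.1622]), array([ 1.0155,  1.1521, -0.7286,  1.4579,  0.1429,  1.1653,  2.1622]), array([ 1.025 ,  1.159 , -0.7517,  1.4573,  0.1636,  1.1693,  2.1431])]
```

Run:
```python
from h import *
row([0.585,0.01,0.22],down(97))
```

```text
row [0.324, 0.0842, 0.0303] [0.02, 0.36, -86.23]  n>= 10.0
```

>>> {"name": "carry_out", "arguments": {
  "commands": [
    [0.032,0.008,0,0,0,-8],
    [0.065,0.016,0,0,0,-16],
    [0.097,0.025,0,0,0,-24],
    [0.13,0.034,0,0,0,-32],
    [0.162,0.042,0,0,0,-40],
    [0.194,0.05,0,0,0,-48],
    [0.227,0.059,0,0,0,-56],
    [0.26,0.067,0.01,0,0,-64],
    [0.29,0.076,0.02,0,0,-72],
    [0.324,0.084,0.03,0,0,-80],
    [0.324,0.084,0.03,0,0.3,-86.2],
    [0.324,0.084,0.03,0,0.3,-86.2]
  ],
  "fingers": 0
}}

```text
clock: 15.3
tool_pos: [0.5821, 0.0118, 0.216]
eef_rot: [-0.062, 0.998, 0.001, -0.004]
contact_force: [0.9, -1.1, 0.1]
opening: 0.998
```

Run:
```python
from h import *
log()
look("wrist",["stand","rest","stand_ears"],"w6.png")
row([0.49,0.365,0.20],down(101))
im=cv2.imread("pics/w6.png")[20:240,150:390];cv2.imwrite("pics/w6c.png",cv2.resize(im,None,fx=2.7,fy=2.7,interpolation=cv2.INTER_CUBIC))
```

```text
t 15.3 q [ 0.0121  0.6636 -0.1877  1.7153  0.1585  0.7854  1.4458] pos [0.5821 0.0118 0.216 ] F [ 0.8586 -1.0849  0.1221] op 0.9978596217940544
stand [(array([0.5109, 0.0151, 0.0029]), 0.7)]
rest [(array([ 0.5161, -0.0186,  0.0321]), 0.69)]
stand_ears [(array([ 0.5197, -0.0242,  0.0363]), 0.92)]
row [0.0509, 0.3641, 0.0184] [0.08, -0.21, -4.22]  n>= 7.4
```

View pics/w6c.png

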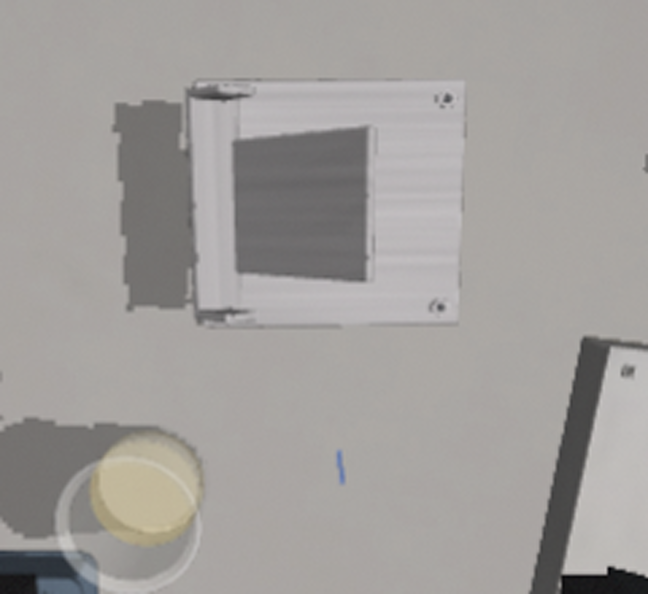

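Run:
```python
from ik import *
d=np.load("pics/w6.npz")
P={}
for n,uv,z in [("A",(234,142),.03),("B",(237,272),.03),("C",(371,127),.0806),("D",(371,282),.0806),("E",(464,82),.002),("F",(458,324),.002),("G",(189,97),.0403),("H",(200,322),.0403)]:
    P[n]=unproj((uv[0]/2.7+150,uv[1]/2.7+20),z,d["K"],d["k1"],d["E"])
for a,b in ["AB","CD","EF","GH"]:
    e=P[b]-P[a];print(a+b,(P[a]+P[b])/2,np.linalg.norm(e),"yaw",np.degrees(np.arctan2(e[1],e[0])))
RR=restR(7);rp=np.array([.517,-.0175,.03])
print(rp,(rp+RR@[0,.066,0]),(rp+RR@[0,0,.016]))
```

```text
AB [ 0.5171 -0.0172  0.03  ] 0.04312456714168888 yaw 7.6059565098897215
CD [0.5111 0.0251 0.0806] 0.04358940971757168 yaw 8.4809476514212
EF [0.5063 0.0647 0.002 ] 0.08694751375610431 yaw 8.497582939171949
GH [ 0.5203 -0.0299  0.0403] 0.0724668732480052 yaw 8.459810263462158
[ 0.517  -0.0175  0.03  ] [0.5118 0.0246 0.0806] [ 0.5185 -0.0297  0.0403]
```

>>> {"name": "carry_out", "arguments": {
  "commands": [
    [0.01,0.05,0,0,0,-4],
    [0.02,0.1,0,0,0,-4.2],
    [0.03,0.15,0,0,0,-4.2],
    [0.04,0.2,0,0,0,-4.2],
    [0.05,0.25,0.005,0,0,-4.2],
    [0.05,0.3,0.01,0,0,-4.2],
    [0.051,0.345,0.015,0,-0.2,-4.2],
    [0.051,0.364,0.018,0,-0.2,-4.2],
    [0.051,0.364,0.018,0,-0.2,-4.2]
  ]
}}

```text
clock: 16.4
tool_pos: [0.4874, 0.3698, 0.2007]
eef_rot: [-0.1, 0.995, 0.002, 0.0]
contact_force: [0.6, -0.5, 0.0]
opening: 1.003
```

Run:
```python
from h import *
log()
look("wrist",["cover_centre","cover_ring"],"w7.png")
im=cv2.imread("pics/w7.png")[20:260,150:390];cv2.imwrite("pics/w7c.png",cv2.resize(im,None,fx=2.5,fy=2.5,interpolation=cv2.INTER_CUBIC))
```

```text
t 16.4 q [-0.6371  0.714  -0.1516  1.6506  0.1356  0.7843  0.9224] pos [0.4874 0.3698 0.2007] F [ 0.5829 -0.509   0.0078] op 1.0031724770667083
cover_centre [(array([0.4208, 0.3721, 0.0051]), 0.56)]
cover_ring [(array([0.4375, 0.3723, 0.0105]), 0.73)]
```

View pics/w7c.png

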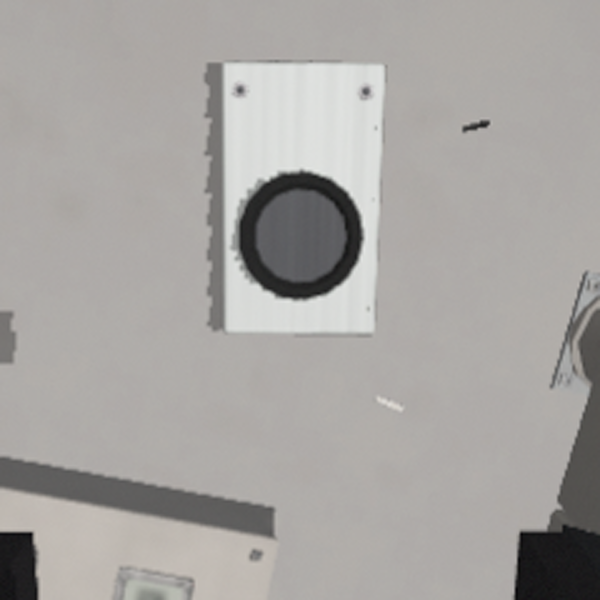

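Run:
```python
from ik import *
d=np.load("pics/w7.npz")
P=np.array([unproj((u/2.5+150,v/2.5+20),.008,d["K"],d["k1"],d["E"]) for u,v in [(223,63),(384,66),(374,333),(225,332)]])
print(P,P.mean(0))
for i in range(4):
    e=P[(i+1)%4]-P[i];print(np.linalg.norm(e),np.degrees(np.arctan2(e[1],e[0])))
r=unproj((300/2.5+150,235/2.5+20),.011,d["K"],d["k1"],d["E"]);print("ring",r)
from ik import *
row([.4225,.370,.10],down(101.5));row([.4225,.370,.004],down(101.5))
```

```text
[[0.3812 0.3298 0.008 ]
 [0.3705 0.3875 0.008 ]
 [0.4667 0.4066 0.008 ]
 [0.478  0.3487 0.008 ]] [0.4241 0.3682 0.008 ]
0.05872663481700391 100.56835014312108
0.09808390783861068 11.227369139949118
0.05905829396495228 -78.90254877205045
0.0986260256981396 -168.96747376218894
ring [0.4353 0.3699 0.011 ]
row [0.0653, 0.0195, 0.1011] [-0.01, 0.08, -0.5]  n>= 2.4
row [0.0655, 0.0195, 0.1971] [-0.01, 0.08, -0.5]  n>= 4.2
```

>>> {"name": "carry_out", "arguments": {
  "commands": [
    [0.04,0.012,0.03,0,0,-0.3],
    [0.0645,0.0178,0.07,0,0,-0.3],
    [0.0645,0.0178,0.11,0,0,-0.3],
    [0.0645,0.0178,0.15,0,0,-0.3],
    [0.0645,0.0178,0.18,0,0,-0.3],
    [0.0645,0.0178,0.192,0,0,-0.3],
    [0.0645,0.0178,0.192,0,0,-0.3],
    [0.0645,0.0178,0.192,0,0,-0.3]
  ]
}}

```text
clock: 17.35
tool_pos: [0.4239, 0.371, 0.0104]
eef_rot: [-0.099, 0.995, 0.001, 0.001]
contact_force: [-0.4, 0.6, 0.0]
opening: 0.999
```

Run:
```python
from ik import *
log();row([.4237,.3685,.0025],down(101))
```

```text
t 17.35 q [-0.7605  0.9644 -0.0685  1.8894  0.1967  0.2901  0.7818] pos [0.4239 0.371  0.0104] F [-0.4268  0.556   0.0149] op 0.9992012354244257
row [0.0007, -0.0024, 0.0079] [0.15, 0.18, 0.4]  n>= 0.2
```

>>> {"name": "carry_out", "arguments": {
  "commands": [
    [0.0007,-0.0024,0.008,0.1,0.2,0.4],
    [0.0007,-0.0024,0.008,0.1,0.2,0.4]
  ]
}}

```text
clock: 17.55
tool_pos: [0.4229, 0.3685, 0.0017]
eef_rot: [-0.096, 0.995, 0.0, -0.001]
contact_force: [-0.6, -1.1, 0.5]
opening: 0.999
```

>>> {"name": "carry_out", "arguments": {
  "commands": [
    [0,0,0,0,0,0],
    [0,0,0,0,0,0],
    [0,0,0,0,0,0],
    [0,0,0,0,0,0],
    [0,0,0,0,0,0],
    [0,0,0,0,0,0],
    [0,0,0,0,0,0]
  ],
  "fingers": 255,
  "grip_force": 30
}}

```text
clock: 18.25
tool_pos: [0.4225, 0.3688, 0.0013]
eef_rot: [-0.097, 0.995, 0.0, -0.001]
contact_force: [-0.2, -0.7, 3.2]
opening: 0.675
```

Run:
```python
from ik import *
log()
```

```text
t 18.25 q [-0.7606  0.9804 -0.0659  1.8908  0.1957  0.2779  0.7788] pos [0.4225 0.3688 0.0013] F [-0.2036 -0.6859  3.1785] op 0.6754957347730246
```

>>> {"name": "carry_out", "arguments": {
  "commands": [
    [0,0,-0.02,0,0,0],
    [0,0,-0.06,0,0,0],
    [0,0,-0.11,0,0,0],
    [0,0,-0.16,0,0,0],
    [0,0,-0.18,0,0,0],
    [0,0,-0.18,0,0,0]
  ]
}}

```text
clock: 18.85
tool_pos: [0.4242, 0.3704, 0.1842]
eef_rot: [-0.097, 0.995, 0.002, 0.002]
contact_force: [-0.5, -0.4, -1.7]
opening: 0.674
```

```bash
cat > stand.py <<'E'
from ik import *
rp=np.array([.517,-.0175,.03]);RR=restR(8.2)
def R2(s=1):
    y=s*RR[:,0];z=-RR[:,2];return np.c_[np.cross(y,z),y,z]
def P2(y,z,x=0): return rp+RR@np.array([x,y,z])
E
python3 - <<'E'
from stand import *
s=log();look("wrist",["cover_ring"],"w8.png")
row(P2(.111,.05),R2())
# path check by interpolation: slerp positions; ik continuity
from scipy.spatial.transform import Slerp
R0=Ro.from_quat(s["eef_rot"]);T=P2(.111,.05);sl=Slerp([0,1],Ro.concatenate([R0,Ro.from_matrix(R2())]))
q=s["q"]
for t in np.linspace(.1,1,10):
    b=ik(s["tool_pos"]+(T-s["tool_pos"])*t,sl(t).as_matrix(),q,n=1)
    if not b: print("fail",t);break
    q=b[0][1];print(round(t,1),q,s["tool_pos"]+(T-s["tool_pos"])*t)
E
```

```text
t 18.85 q [-0.7136  0.6779 -0.1425  1.817   0.145   0.6513  0.8243] pos [0.4242 0.3704 0.1842] F [-0.4875 -0.4238 -1.7109] op 0.6742751925925898
cover_ring [(array([0.4388, 0.3726, 0.1916]), 0.92)]
row [-0.0203, -0.364, 0.0333] [-40.4, 38.17, 86.31]  n>= 12.0
0.1 [-0.5667  0.6795 -0.1966  1.843   0.0434  0.6393  0.8574] [0.433  0.3349 0.1805]
0.2 [-0.4161  0.6903 -0.2502  1.8627 -0.0554  0.637   0.8937] [0.4418 0.2994 0.1768]
0.3 [-0.2666  0.7098 -0.2988  1.8754 -0.1492  0.6453  0.9292] [0.4506 0.2639 0.1731]
0.4 [-0.1228  0.7371 -0.3384  1.8805 -0.2366  0.6642  0.9597] [0.4595 0.2284 0.1694]
0.5 [ 0.0119  0.7704 -0.3666  1.878  -0.3169  0.6932  0.9822] [0.4683 0.1928 0.1657]
0.6 [ 0.1358  0.8079 -0.3828  1.8684 -0.39    0.7309  0.9943] [0.4771 0.1573 0.162 ]
0.7 [ 0.2483  0.8479 -0.3878  1.8523 -0.4567  0.7755  0.9943] [0.4859 0.1218 0.1583]
0.8 [ 0.3499  0.889  -0.3834  1.8307 -0.5183  0.8248  0.9815] [0.4947 0.0863 0.1546]
0.9 [ 0.4414  0.9299 -0.3719  1.8051 -0.5764  0.8763  0.956 ] [0.5035 0.0507 0.1509]
1.0 [ 0.5238  0.9697 -0.3555  1.777  -0.6326  0.9273  0.9181] [0.5123 0.0152 0.1472]
```

View pics/w8.png

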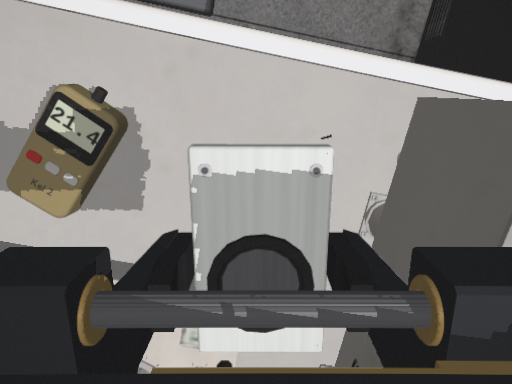

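>>> {"name": "carry_out", "arguments": {
  "commands": [
    [-0.002,-0.03,0.0,-3.4,3.2,7.2],
    [-0.003,-0.06,0.003,-6.7,6.4,14.4],
    [-0.005,-0.091,0.006,-10.1,9.5,21.6],
    [-0.007,-0.121,0.01,-13.5,12.7,28.8],
    [-0.008,-0.152,0.013,-16.8,15.9,36],
    [-0.01,-0.182,0.016,-20.2,19.1,43.2],
    [-0.012,-0.212,0.019,-23.6,22.3,50.3],
    [-0.014,-0.243,0.022,-26.9,25.4,57.5],
    [-0.015,-0.273,0.025,-30.3,28.6,64.7],
    [-0.017,-0.303,0.028,-33.7,31.8,71.9],
    [-0.019,-0.334,0.031,-37,35,79.1],
    [-0.0203,-0.364,0.0333,-40.4,38.2,86.3]
  ]
}}

```text
clock: 20.15
tool_pos: [0.5121, 0.014, 0.1449]
eef_rot: [0.596, 0.682, 0.277, -0.321]
contact_force: [0.4, 0.1, -1.9]
opening: 0.675
```

>>> {"name": "carry_out", "arguments": {
  "commands": [
    [0,0,0,0,0,0],
    [0,0,0,0,0,0]
  ]
}}

```text
clock: 20.35
tool_pos: [0.5115, 0.0148, 0.1453]
eef_rot: [0.594, 0.684, 0.276, -0.321]
contact_force: [0.2, 1.0, -0.6]
opening: 0.675
```

Run:
```python
from stand import *
s=log();print("rest coords",RR.T@(s["tool_pos"]-rp))
p,E=look("side",[],"sd1.png");
cv2.imwrite("pics/sd1c.png",cv2.resize(p["img"][150:320,200:420],None,fx=3.4,fy=3.4,interpolation=cv2.INTER_CUBIC))
row(P2(.080,.016),R2());row(P2(.0555,.003),R2())
```

```text
t 20.35 q [ 0.5224  0.9729 -0.3503  1.7775 -0.6364  0.9288  0.9216] pos [0.5115 0.0148 0.1453] F [ 0.2182  0.9781 -0.5672] op 0.6749694433757072
rest coords [-0.0008  0.1094  0.0491]
row [-0.0315, 0.0005, 0.0324] [-0.14, -0.15, -0.03]  n>= 0.9
row [-0.056, 0.0006, 0.0453] [-0.14, -0.15, -0.03]  n>= 1.4
```

View pics/sd1c.png

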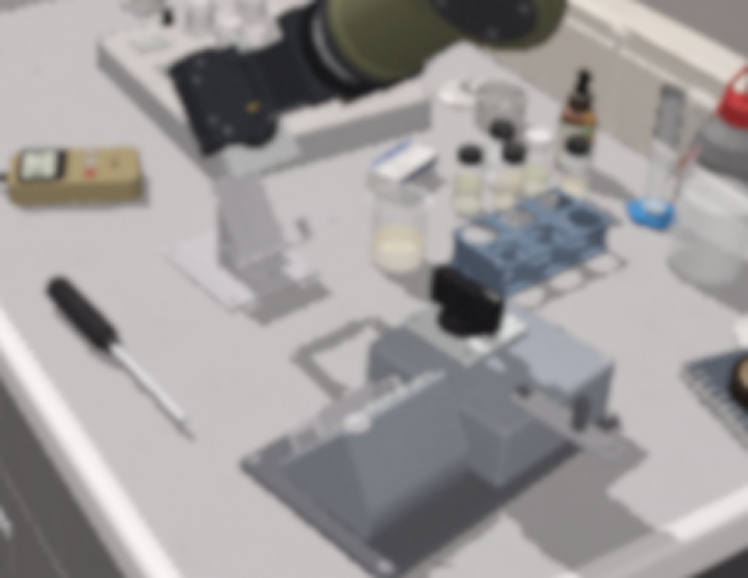

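>>> {"name": "carry_out", "arguments": {
  "commands": [
    [-0.012,0.0005,0.012,-0.1,-0.1,0],
    [-0.022,0.0005,0.024,-0.1,-0.1,0],
    [-0.0315,0.0005,0.0324,-0.1,-0.1,0],
    [-0.04,0.0005,0.038,-0.1,-0.1,0],
    [-0.048,0.0005,0.042,-0.1,-0.1,0],
    [-0.054,0.0006,0.044,-0.1,-0.1,0],
    [-0.054,0.0006,0.044,-0.1,-0.1,0],
    [-0.054,0.0006,0.044,-0.1,-0.1,0]
  ]
}}

```text
clock: 21.2
tool_pos: [0.5137, 0.0146, 0.0782]
eef_rot: [0.594, 0.685, 0.277, -0.318]
contact_force: [0.1, -0.2, -1.1]
opening: 0.674
```

Run:
```python
from stand import *
s=log();print("rest coords",RR.T@(s["tool_pos"]-rp),"F rest",RR.T@s["contact_force"])
p,E=look("scene",[],"sc2.png");
cv2.imwrite("pics/sc2c.png",cv2.resize(p["img"][130:270,190:370],None,fx=4,fy=4,interpolation=cv2.INTER_CUBIC))
look("wrist",[],"w9.png")
row(P2(.051,.001),R2())
```

```text
t 21.2 q [ 0.524   1.0881 -0.3544  1.7659 -0.6378  0.8406  0.9891] pos [0.5137 0.0146 0.0782] F [ 0.0637 -0.2015 -1.0736] op 0.6735881858132055
rest coords [0.0013 0.0577 0.0063] F rest [ 0.0343 -0.9565 -0.5303]
row [-0.007, -0.0014, 0.0054] [0.14, 0.06, 0.07]  n>= 0.2
```

View pics/sc2c.png

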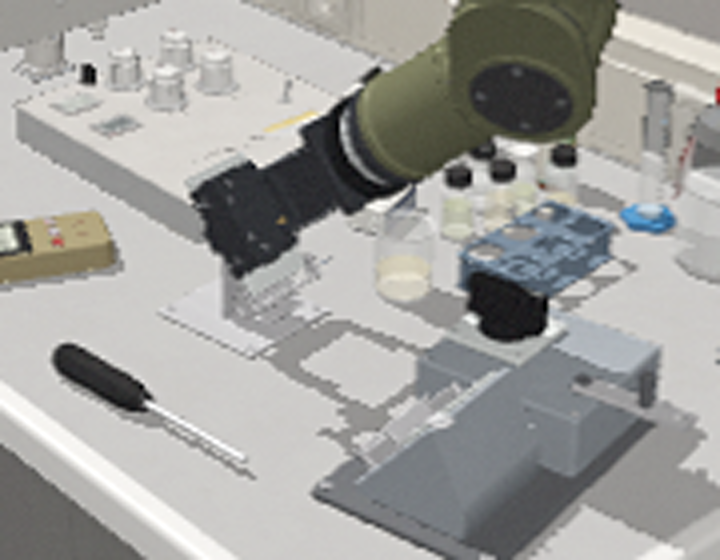

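View pics/w9.png

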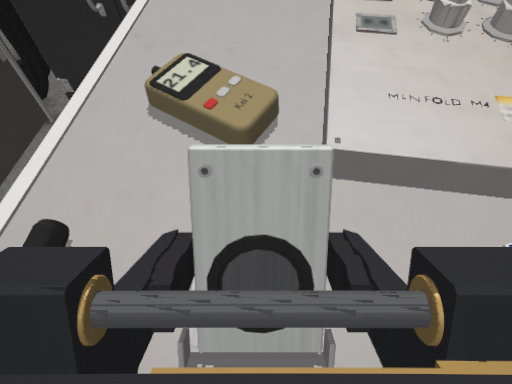

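>>> {"name": "carry_out", "arguments": {
  "commands": [
    [0,-0.0015,0.0,0,0,0],
    [-0.003,-0.0015,0.0035,0,0,0],
    [-0.005,-0.0015,0.005,0,0,0],
    [-0.007,-0.0015,0.0055,0,0,0],
    [-0.007,-0.0015,0.0055,0,0,0]
  ]
}}

```text
clock: 21.8
tool_pos: [0.5124, 0.0144, 0.0713]
eef_rot: [0.593, 0.685, 0.279, -0.319]
contact_force: [-0.8, -5.2, 12.5]
opening: 0.677
```

Run:
```python
from stand import *
s=log();print("rest coords",RR.T@(s["tool_pos"]-rp),"F rest",RR.T@s["contact_force"])
```

```text
t 21.8 q [ 0.5273  1.1012 -0.356   1.766  -0.6386  0.8328  0.9996] pos [0.5124 0.0144 0.0713] F [-0.7587 -5.1559 12.544 ] op 0.6772319919524594
rest coords [0.     0.0523 0.0019] F rest [-1.4863  6.3985 11.8895]
```

>>> {"name": "carry_out", "arguments": {
  "commands": [
    [0,0,0,0,0,0],
    [0,0,0,0,0,0],
    [0,0,0,0,0,0],
    [0,0,0,0,0,0],
    [0,0,-0.03,0,0,0],
    [0,0,-0.07,0,0,0],
    [0,0,-0.11,0,0,0],
    [0,0,-0.12,0,0,0]
  ],
  "fingers": 0
}}

```text
clock: 22.6
tool_pos: [0.5267, -0.0809, 0.1475]
eef_rot: [0.595, 0.685, 0.277, -0.315]
contact_force: [-0.1, -0.1, -0.0]
opening: 1.002
```

Run:
```python
from stand import *
s=log()
look("wrist",["cover_ring","cover_centre"],"w10.png")
C=rp+RR@[0,.05,.004];print("expected centre",C,"ring",rp+RR@[0,.038,.011])
# P3 plan
z=-RR[:,1];y=-RR[:,2];R3=np.c_[np.cross(y,z),y,z]
for yy in (.16,.075):
    print(yy,[b[1] for b in ik(rp+RR@[0,yy,.004],R3,s["q"],n=1)])
```

```text
t 22.6 q [ 0.6068  1.0011 -0.2807  1.6073 -0.5464  1.113   0.9223] pos [ 0.5267 -0.0809  0.1475] F [-0.1267 -0.1435 -0.0292] op 1.001937951118529
cover_ring [(array([ 0.5183, -0.0021,  0.0659]), 0.73)]
cover_centre [(array([0.5106, 0.011 , 0.0701]), 0.81)]
expected centre [0.5129 0.0113 0.0709] ring [ 0.5147 -0.0017  0.0662]
0.16 [array([-0.5795,  0.8387, -0.0877,  1.9047,  0.8275,  0.9871,  0.3862])]
0.075 [array([-0.5741,  0.9494,  0.0572,  1.9763,  0.9317,  0.7659,  0.3164])]
```

View pics/w10.png

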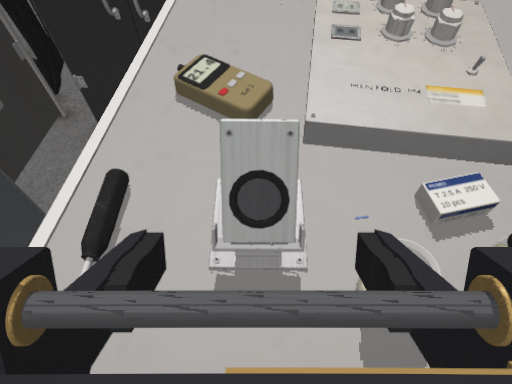

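```bash
cat >> stand.py <<'E'
z=-RR[:,1];y=-RR[:,2];R3=np.c_[np.cross(y,z),y,z]
from scipy.spatial.transform import Slerp
def plan(Tp,TR,n,mid=None,pr=True):
    s=state();R0=Ro.from_quat(s["eef_rot"]);p0=s["tool_pos"];sl=Slerp([0,1],Ro.concatenate([R0,Ro.from_matrix(TR)]));q=s["q"];M0=R0.as_matrix()
    out=[];qs=[]
    for i in range(1,n+1):
        t=i/n
        p=p0+(np.array(Tp)-p0)*t if mid is None else (1-t)**2*p0+2*t*(1-t)*np.array(mid)+t*t*np.array(Tp)
        R=sl(t).as_matrix();b=ik(p,R,q,n=1)
        if not b: print("IK fail",t,p);break
        dq=np.abs(b[0][1]-q).max();q=b[0][1];qs.append(q)
        P=fk(q,True)[2]
        d=M0.T@(p-p0);w=np.degrees((R0.inv()*Ro.from_matrix(R)).as_rotvec())
        out.append([round(float(v),3) for v in d]+[round(float(v),1) for v in w])
        if pr: print(i,p.round(3),q.round(2),"dq",dq.round(2),"wr",P[3].round(2),"el",P[2].round(2))
    print(json.dumps(out))
E
python3 - <<'E'
from stand import *
plan(P2(.16,.004),R3,18,mid=[.50,-.03,.42])
E
```

```text
1 [ 0.522 -0.071  0.175] [ 0.55  0.94 -0.27  1.6  -0.48  1.15  0.9 ] dq 0.07 wr [ 0.58 -0.3   0.4 ] el [ 0.38 -0.25  0.68]
2 [ 0.519 -0.065  0.2  ] [ 0.5   0.88 -0.25  1.58 -0.42  1.19  0.88] dq 0.06 wr [ 0.59 -0.27  0.44] el [ 0.37 -0.22  0.71]
3 [ 0.517 -0.059  0.222] [ 0.44  0.83 -0.24  1.56 -0.35  1.23  0.86] dq 0.06 wr [ 0.6  -0.24  0.48] el [ 0.37 -0.19  0.73]
4 [ 0.515 -0.052  0.241] [ 0.38  0.78 -0.23  1.55 -0.29  1.26  0.85] dq 0.07 wr [ 0.61 -0.21  0.51] el [ 0.36 -0.17  0.75]
5 [ 0.513 -0.045  0.257] [ 0.33  0.75 -0.22  1.54 -0.22  1.28  0.84] dq 0.07 wr [ 0.62 -0.18  0.54] el [ 0.36 -0.14  0.76]
6 [ 0.511 -0.038  0.269] [ 0.27  0.72 -0.22  1.53 -0.16  1.29  0.84] dq 0.07 wr [ 0.62 -0.14  0.56] el [ 0.35 -0.12  0.77]
7 [ 0.51  -0.03   0.278] [ 0.21  0.69 -0.21  1.53 -0.09  1.3   0.83] dq 0.07 wr [ 0.62 -0.1   0.57] el [ 0.35 -0.09  0.78]
8 [ 0.508 -0.022  0.283] [ 0.14  0.67 -0.21  1.54 -0.02  1.3   0.82] dq 0.07 wr [ 0.62 -0.06  0.59] el [ 0.34 -0.07  0.79]
9 [ 0.507 -0.014  0.285] [ 0.08  0.65 -0.2   1.55  0.06  1.29  0.81] dq 0.07 wr [ 0.62 -0.02  0.59] el [ 0.34 -0.05 
[... 1143 characters left out ...]
.005, -0.035, 11.6, -11.5, -11.6], [0.089, -0.006, -0.042, 15.4, -15.4, -15.4], [0.105, -0.007, -0.047, 19.3, -19.2, -19.3], [0.119, -0.008, -0.049, 23.1, -23.1, -23.1], [0.131, -0.008, -0.048, 27.0, -26.9, -27.0], [0.141, -0.008, -0.046, 30.8, -30.8, -30.8], [0.148, -0.009, -0.04, 34.7, -34.6, -34.7], [0.153, -0.008, -0.033, 38.5, -38.5, -38.5], [0.155, -0.008, -0.023, 42.4, -42.3, -42.4], [0.156, -0.007, -0.01, 46.2, -46.1, -46.2], [0.154, -0.007, 0.005, 50.1, -50.0, -50.1], [0.149, -0.006, 0.022, 53.9, -53.8, -53.9], [0.143, -0.004, 0.042, 57.8, -57.7, -57.8], [0.134, -0.003, 0.064, 61.7, -61.5, -61.6], [0.122, -0.001, 0.089, 65.5, -65.4, -65.5], [0.109, 0.001, 0.116, 69.4, -69.2, -69.3]]
```

Smooth path. First twelve rows, then replan the rest.

>>> {"name": "carry_out", "arguments": {
  "commands": [
    [0.026,-0.002,-0.014,3.9,-3.8,-3.9],
    [0.049,-0.003,-0.026,7.7,-7.7,-7.7],
    [0.07,-0.005,-0.035,11.6,-11.5,-11.6],
    [0.089,-0.006,-0.042,15.4,-15.4,-15.4],
    [0.105,-0.007,-0.047,19.3,-19.2,-19.3],
    [0.119,-0.008,-0.049,23.1,-23.1,-23.1],
    [0.131,-0.008,-0.048,27,-26.9,-27],
    [0.141,-0.008,-0.046,30.8,-30.8,-30.8],
    [0.148,-0.009,-0.04,34.7,-34.6,-34.7],
    [0.153,-0.008,-0.033,38.5,-38.5,-38.5],
    [0.155,-0.008,-0.023,42.4,-42.3,-42.4],
    [0.156,-0.007,-0.01,46.2,-46.1,-46.2]
  ]
}}

```text
clock: 23.95
tool_pos: [0.5034, 0.0164, 0.2707]
eef_rot: [0.181, 0.967, -0.145, -0.108]
contact_force: [0.6, -0.3, -0.4]
opening: 1.001
```

Run:
```python
from stand import *
log();plan(P2(.16,.004),R3,7,mid=[.503,.05,.24])
```

```text
t 23.95 q [-0.1315  0.6371 -0.1827  1.6439  0.2802  1.2169  0.7598] pos [0.5034 0.0164 0.2707] F [ 0.5515 -0.2678 -0.4157] op 1.001158107614739
1 [0.503 0.026 0.261] [-0.19  0.65 -0.18  1.68  0.35  1.19  0.73] dq 0.07 wr [0.58 0.13 0.56] el [0.34 0.05 0.8 ]
2 [0.503 0.035 0.249] [-0.26  0.66 -0.17  1.71  0.42  1.15  0.69] dq 0.07 wr [0.56 0.16 0.54] el [0.34 0.07 0.79]
3 [0.503 0.045 0.234] [-0.32  0.68 -0.15  1.75  0.49  1.12  0.65] dq 0.07 wr [0.55 0.19 0.52] el [0.34 0.09 0.79]
4 [0.503 0.054 0.218] [-0.39  0.71 -0.14  1.79  0.57  1.08  0.6 ] dq 0.08 wr [0.53 0.22 0.5 ] el [0.35 0.12 0.78]
5 [0.503 0.063 0.199] [-0.45  0.74 -0.12  1.83  0.65  1.05  0.54] dq 0.08 wr [0.51 0.24 0.47] el [0.35 0.15 0.76]
6 [0.503 0.072 0.178] [-0.52  0.79 -0.1   1.87  0.73  1.01  0.47] dq 0.08 wr [0.49 0.27 0.44] el [0.35 0.18 0.75]
7 [0.503 0.081 0.155] [-0.59  0.84 -0.07  1.91  0.82  0.98  0.4 ] dq 0.09 wr [0.47 0.29 0.4 ] el [0.36 0.22 0.72]
[[0.002, 0.012, 0.007, 3.3, -3.3, -3.2], [0.004, 0.024, 0.016, 6.6, -6.6, -6.5], [0.005, 0.037, 0.027, 9.9, -9.8, -9.7], [0.006, 0.05, 0.04, 13.2, -13.1, -13.0], [0.007, 0.064, 0.056, 16.5, -16.4, -16.2], [0.007, 0.079, 0.073, 19.7, -19.7, -19.5], [0.007, 0.095, 0.093, 23.0, -23.0, -22.7]]
```

>>> {"name": "carry_out", "arguments": {
  "commands": [
    [0.002,0.012,0.007,3.3,-3.3,-3.2],
    [0.004,0.024,0.016,6.6,-6.6,-6.5],
    [0.005,0.037,0.027,9.9,-9.8,-9.7],
    [0.006,0.05,0.04,13.2,-13.1,-13],
    [0.007,0.064,0.056,16.5,-16.4,-16.2],
    [0.007,0.079,0.073,19.7,-19.7,-19.5],
    [0.007,0.095,0.093,23,-23,-22.7],
    [0.007,0.095,0.093,23,-23,-22.7],
    [0.007,0.095,0.093,23,-23,-22.7]
  ]
}}

```text
clock: 24.85
tool_pos: [0.5035, 0.0795, 0.1554]
eef_rot: [-0.064, 0.938, -0.341, 0.023]
contact_force: [1.5, 0.1, -0.2]
opening: 1.001
```

Run:
```python
from stand import *
s=log();print(RR.T@(s["tool_pos"]-rp))
row(P2(.12,.004),R3);row(P2(.074,.004),R3)
look("wrist",[],"w11.png")
```

```text
t 24.85 q [-0.5895  0.839  -0.0622  1.9013  0.8101  0.9758  0.4042] pos [0.5035 0.0795 0.1554] F [ 1.527   0.1084 -0.2223] op 1.0010827848342245
[0.0005 0.1591 0.0056]
row [0.0003, 0.0016, 0.0391] [0.02, -0.3, -0.24]  n>= 0.8
row [0.0001, 0.0016, 0.0851] [0.02, -0.3, -0.24]  n>= 1.7
```

View pics/w11.png

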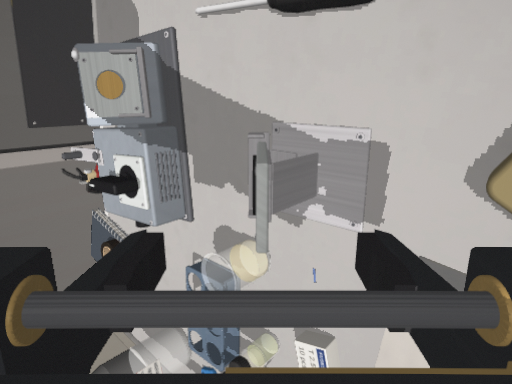

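Run:
```python
from stand import *
d=np.load("pics/w11.npz")
for v in [(-.03,.1,.004),(.03,.1,.004),(-.03,.0,.004),(.03,0,.004),(0,.1,0),(0,.1,.008)]:
    print(v,proj(rp+RR@np.array(v),d["K"],d["k1"],d["E"]))
im=cv2.imread("pics/w11.png")[110:270,180:340];cv2.imwrite("pics/w11c.png",cv2.resize(im,None,fx=3.7,fy=3.7,interpolation=cv2.INTER_CUBIC))
```

```text
(-0.03, 0.1, 0.004) [263.2805 160.9243]
(0.03, 0.1, 0.004) [263.2885 252.023 ]
(-0.03, 0.0, 0.004) [262.1899 140.413 ]
(0.03, 0, 0.004) [262.2482 205.1575]
(0, 0.1, 0) [269.6592 208.1183]
(0, 0.1, 0.008) [256.9086 208.1518]
```

View pics/w11c.png

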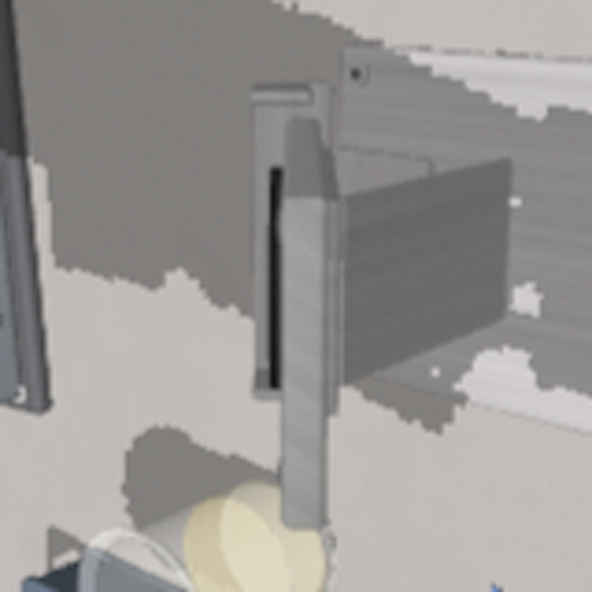

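>>> {"name": "carry_out", "arguments": {
  "commands": [
    [0,0.0016,0.02,0,-0.3,-0.2],
    [0,0.0016,0.05,0,-0.3,-0.2],
    [0,0.0016,0.07,0,-0.3,-0.2],
    [0,0.0016,0.082,0,-0.3,-0.2],
    [0,0.0016,0.085,0,-0.3,-0.2],
    [0,0.0016,0.085,0,-0.3,-0.2]
  ]
}}

```text
clock: 25.5
tool_pos: [0.5129, 0.0262, 0.0905]
eef_rot: [-0.065, 0.938, -0.34, 0.027]
contact_force: [0.1, 0.5, 0.3]
opening: 0.997
```

Run:
```python
from stand import *
s=log();print(RR.T@(s["tool_pos"]-rp))
row(P2(.074,.004),R3)
```

```text
t 25.5 q [-0.5393  0.9456  0.0055  1.9722  0.9657  0.8004  0.2834] pos [0.5129 0.0262 0.0905] F [0.132  0.4778 0.3353] op 0.997010518622948
[0.0022 0.0745 0.0053]
row [0.0022, 0.0013, 0.0005] [0.09, 0.14, -0.36]  n>= 0.1
```

>>> {"name": "carry_out", "arguments": {
  "commands": [
    [0.002,0.0013,0.0005,0.1,0.1,-0.4],
    [0.002,0.0013,0.0005,0.1,0.1,-0.4],
    [0.002,0.0013,0.0005,0.1,0.1,-0.4],
    [0.002,0.0013,0.0005,0.1,0.1,-0.4],
    [0.002,0.0013,0.0005,0.1,0.1,-0.4],
    [0.002,0.0013,0.0005,0.1,0.1,-0.4],
    [0.002,0.0013,0.0005,0.1,0.1,-0.4],
    [0.002,0.0013,0.0005,0.1,0.1,-0.4],
    [0.002,0.0013,0.0005,0.1,0.1,-0.4]
  ],
  "fingers": 255,
  "grip_force": 30
}}

```text
clock: 26.4
tool_pos: [0.5103, 0.0268, 0.0887]
eef_rot: [-0.068, 0.937, -0.342, 0.024]
contact_force: [-0.5, 0.8, 1.1]
opening: 0.205
```

>>> {"name": "carry_out", "arguments": {
  "commands": [
    [0,0,0,0,0,0],
    [0,0,0,0,0,0],
    [0,0,0,0,0,0],
    [0,0,0,0,0,0]
  ]
}}

```text
clock: 26.8
tool_pos: [0.5105, 0.0259, 0.0894]
eef_rot: [-0.068, 0.937, -0.342, 0.024]
contact_force: [-0.4, -0.5, 5.5]
opening: 0.087
```

Run:
```python
from stand import *
s=log();print(RR.T@(s["tool_pos"]-rp),RR.T@s["contact_force"],RR.T@Ro.from_quat(s["eef_rot"]).as_matrix())
look("wrist",[],"w12.png")
```

```text
t 26.8 q [-0.5428  0.9488  0.0056  1.9762  0.9675  0.8016  0.2833] pos [0.5105 0.0259 0.0894] F [-0.4274 -0.5309  5.4918] op 0.08707848695369247
[-0.0003  0.0738  0.0046] [-0.4987  3.9084  3.8859] [[-1.     -0.0018  0.0004]
 [-0.0004 -0.0029 -1.    ]
 [ 0.0018 -1.      0.0029]]
```

View pics/w12.png

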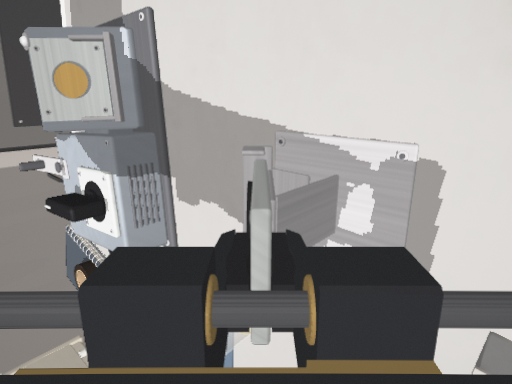

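>>> {"name": "carry_out", "arguments": {
  "commands": [
    [0,0.0,-0.01,0,0,0],
    [0,-0.002,-0.03,0,0,0],
    [0,-0.004,-0.07,0,0,0],
    [0,-0.005,-0.11,0,0,0],
    [0,-0.005,-0.12,0,0,0],
    [0,-0.005,-0.12,0,0,0]
  ]
}}

```text
clock: 27.45
tool_pos: [0.5002, 0.1019, 0.1841]
eef_rot: [-0.069, 0.938, -0.34, 0.026]
contact_force: [0.4, -1.2, -0.4]
opening: 0.092
```

```bash
cat >> stand.py <<'E'
wp=np.array([.467,-.2388,.059]);W=winR(10.6)
R4=np.c_[-W[:,0],W[:,2],W[:,1]]
def P4(y,z,x=0): return wp+W@np.array([x,y,z])
E
python3 - <<'E'
from stand import *
s=log();look("wrist",["ledge","window","film"],"w13.png")
T=P4(-.0958,.057);print(T)
plan(T,R4,14,mid=[.49,-.11,.36])
E
```

```text
t 27.45 q [-0.616   0.7944 -0.0808  1.8711  0.7659  1.0408  0.445 ] pos [0.5002 0.1019 0.1841] F [ 0.3581 -1.2472 -0.4276] op 0.0916410526015818
ledge [(array([ 0.467 , -0.2395,  0.0572]), 0.45)]
window [(array([ 0.468 , -0.2404,  0.0612]), 0.72), (array([ 0.5694, -0.1951,  0.0855]), 0.51)]
film [(array([ 0.4665, -0.2398,  0.0562]), 0.56)]
[ 0.4703 -0.2564  0.169 ]
1 [0.498 0.068 0.206] [-0.51  0.7  -0.11  1.93  0.75  0.97  0.54] dq 0.1 wr [0.47 0.25 0.48] el [0.33 0.16 0.78]
2 [0.496 0.04  0.226] [-0.39  0.62 -0.14  1.96  0.72  0.91  0.66] dq 0.12 wr [0.47 0.19 0.51] el [0.31 0.11 0.8 ]
3 [0.495 0.012 0.242] [-0.25  0.56 -0.19  1.97  0.66  0.86  0.81] dq 0.15 wr [0.48 0.14 0.54] el [0.29 0.06 0.82]
4 [ 0.493 -0.016  0.254] [-0.1   0.52 -0.24  1.97  0.58  0.82  0.98] dq 0.17 wr [0.48 0.08 0.57] el [0.28 0.01 0.84]
5 [ 0.491 -0.043  0.262] [ 0.06  0.49 -0.3   1.95  0.49  0.8   1.16] dq 0.18 wr [0.48 0.02 0.58] el [ 0.26 -0.03  0.84]
6 [ 0.489 -0.069  0.267] [ 0.23  0.49 -0.37  1.93  0.39  0.8   1.34] dq 0.18 wr [ 0.49 -0.04  0.59] el [ 0.25 -0.08  0.84]
7 [ 0.487 -0.095  0.268] [ 0.39
[... 855 characters left out ...]
169] [ 0.99  1.02 -0.67  1.45  0.02  1.26  2.21] dq 0.1 wr [ 0.51 -0.46  0.42] el [ 0.25 -0.41  0.64]
[[0.006, -0.037, 0.001, -5.7, -0.0, -0.2], [0.011, -0.071, 0.004, -11.4, -0.0, -0.4], [0.017, -0.103, 0.01, -17.2, -0.0, -0.5], [0.023, -0.131, 0.018, -22.9, -0.1, -0.7], [0.028, -0.157, 0.028, -28.6, -0.1, -0.9], [0.034, -0.179, 0.041, -34.3, -0.1, -1.1], [0.04, -0.199, 0.057, -40.1, -0.1, -1.3], [0.045, -0.216, 0.075, -45.8, -0.1, -1.5], [0.051, -0.23, 0.095, -51.5, -0.1, -1.6], [0.057, -0.241, 0.118, -57.2, -0.2, -1.8], [0.062, -0.249, 0.143, -63.0, -0.2, -2.0], [0.068, -0.254, 0.171, -68.7, -0.2, -2.2], [0.074, -0.256, 0.201, -74.4, -0.2, -2.4], [0.079, -0.256, 0.234, -80.1, -0.2, -2.5]]
```

View pics/w13.png

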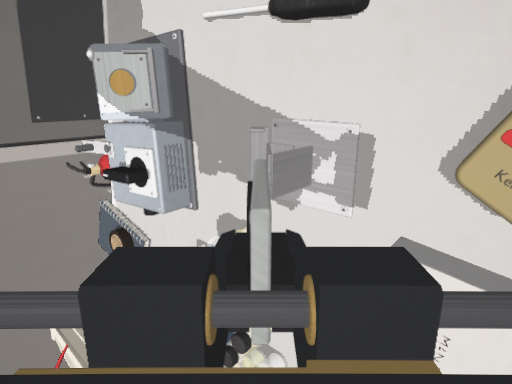

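>>> {"name": "carry_out", "arguments": {
  "commands": [
    [0.006,-0.037,0.001,-5.7,0,-0.2],
    [0.011,-0.071,0.004,-11.4,0,-0.4],
    [0.017,-0.103,0.01,-17.2,0,-0.5],
    [0.023,-0.131,0.018,-22.9,-0.1,-0.7],
    [0.028,-0.157,0.028,-28.6,-0.1,-0.9],
    [0.034,-0.179,0.041,-34.3,-0.1,-1.1],
    [0.04,-0.199,0.057,-40.1,-0.1,-1.3],
    [0.045,-0.216,0.075,-45.8,-0.1,-1.5],
    [0.051,-0.23,0.095,-51.5,-0.1,-1.6],
    [0.057,-0.241,0.118,-57.2,-0.2,-1.8],
    [0.062,-0.249,0.143,-63,-0.2,-2],
    [0.068,-0.254,0.171,-68.7,-0.2,-2.2]
  ]
}}

```text
clock: 28.85
tool_pos: [0.4755, -0.2143, 0.215]
eef_rot: [-0.086, 0.965, 0.248, -0.023]
contact_force: [0.8, -0.1, -0.8]
opening: 0.09
```

Run:
```python
from stand import *
s=log();print(W.T@(s["tool_pos"]-wp))
row(P4(-.0958,.057),R4)
```

```text
t 28.85 q [ 0.8937  0.8285 -0.6283  1.6137  0.0281  1.0897  2.1048] pos [ 0.4755 -0.2143  0.215 ] F [ 0.7693 -0.0642 -0.775 ] op 0.08983353648096842
[ 0.0128 -0.105   0.1176]
row [0.0125, -0.0577, 0.0207] [-11.12, 0.1, -0.35]  n>= 1.3
```

>>> {"name": "carry_out", "arguments": {
  "commands": [
    [0.006,-0.028,0.01,-5.5,0,-0.2],
    [0.0125,-0.05,0.018,-11.1,0.1,-0.3],
    [0.0125,-0.0577,0.0207,-11.1,0.1,-0.35],
    [0.0125,-0.0577,0.0207,-11.1,0.1,-0.35],
    [0.0125,-0.0577,0.0207,-11.1,0.1,-0.35]
  ]
}}

```text
clock: 29.35
tool_pos: [0.4724, -0.2518, 0.172]
eef_rot: [-0.09, 0.936, 0.339, -0.031]
contact_force: [1.3, 0.4, -0.5]
opening: 0.093
```

Run:
```python
from stand import *
s=log();print(W.T@(s["tool_pos"]-wp))
p,E=look("wrist",["cover_ring"],"w14.png")
d=np.load("pics/w14.npz")
im=p["img"].copy()
for v in [(-.033,.038,0),(.033,.038,0),(-.033,.008,.009),(.033,.008,.009),(-.033,.038,.014),(.033,.038,.014)]:
    u=proj(wp+W@np.array(v),d["K"],d["k1"],d["E"]);print(v,u);cv2.circle(im,tuple(int(round(a)) for a in u),2,(0,0,255),-1)
# cover model corners
TR=Ro.from_quat(s["eef_rot"]).as_matrix()
for cx in(-.03,.03):
  for cy in(-.05,.05):
    # tool x=-cx, y=-cz, z=-cy ; TCP at cover y .0238
    P=s["tool_pos"]+TR@np.array([-cx,.004,-(cy-.0238)]);u=proj(P,d["K"],d["k1"],d["E"]);cv2.circle(im,tuple(int(round(a)) for a in u),2,(0,255,0),-1)
cv2.imwrite("pics/w14o.png",im)
p,E=look("scene",[],"sc3.png")
cv2.imwrite("pics/sc3c.png",cv2.resize(p["img"][150:290,250:430],None,fx=4,fy=4,interpolation=cv2.INTER_CUBIC))
row(P4(-.0588,.024),R4);row(P4(-.0408,.011),R4)
```

```text
t 29.35 q [ 0.9728  1.0096 -0.6458  1.454   0.0003  1.2498  2.2235] pos [ 0.4724 -0.2518  0.172 ] F [ 1.3037  0.3726 -0.5296] op 0.09253589629660515
[ 0.0029 -0.0954  0.0621]
cover_ring [(array([ 0.4712, -0.2359,  0.143 ]), 0.65)]
(-0.033, 0.038, 0) [183.3435 137.3346]
(0.033, 0.038, 0) [187.4045 214.6286]
(-0.033, 0.008, 0.009) [186.7545 142.2598]
(0.033, 0.008, 0.009) [191.015  227.5758]
(-0.033, 0.038, 0.014) [200.6954 137.4756]
(0.033, 0.038, 0.014) [203.7203 214.7458]
row [0.0033, -0.038, 0.0377] [-0.36, -0.12, 0.39]  n>= 1.1
row [0.0033, -0.0509, 0.0558] [-0.36, -0.12, 0.39]  n>= 1.5
```

View pics/w14o.png

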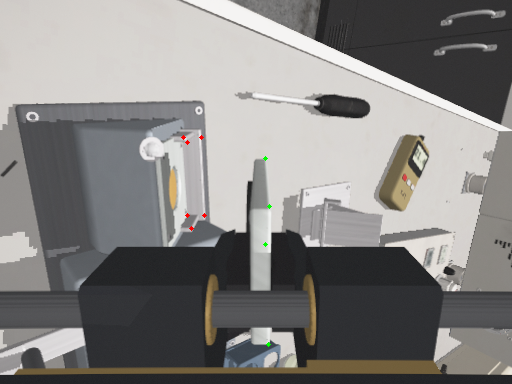

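View pics/sc3c.png

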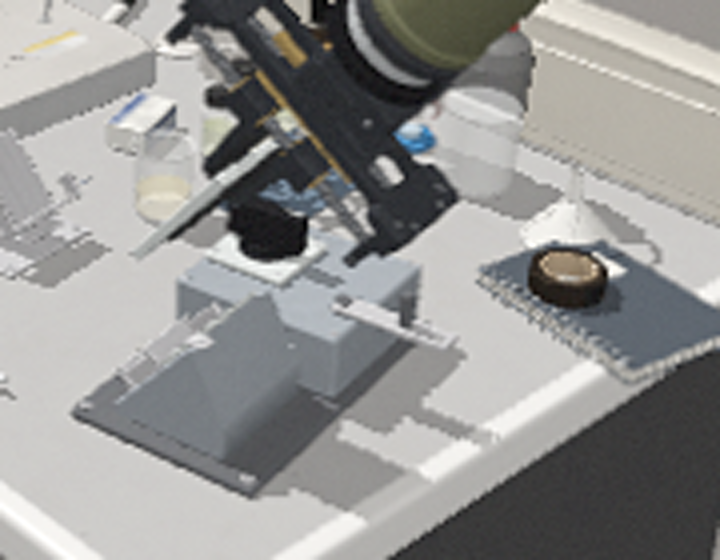

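Run:
```python
from stand import *
im=cv2.imread("pics/w14.png")[90:260,110:290]
cv2.imwrite("pics/w14c.png",cv2.resize(im,None,fx=3.5,fy=3.5,interpolation=cv2.INTER_CUBIC))
d=np.load("pics/w14.npz")
for n,v in dict(film=(0,0,-.003),ledge_l_in=(-.033,.038,0),ledge_r_in=(.033,.038,0),chkL=(-.033,.008,.009),chkR=(.033,.008,.009),loL=(-.033,.038,.014),loR=(.033,.038,.014),chkLb=(-.033,.008,0),chkRb=(.033,.008,0)).items():
    u=proj(wp+W@np.array(v),d["K"],d["k1"],d["E"]);print(n,((u-[110,90])*3.5).round(0))
```

```text
film [211. 347.]
ledge_l_in [257. 166.]
ledge_r_in [271. 436.]
chkL [269. 183.]
chkR [284. 482.]
loL [317. 166.]
loR [328. 437.]
chkLb [225. 183.]
chkRb [243. 481.]
```

View pics/w14c.png

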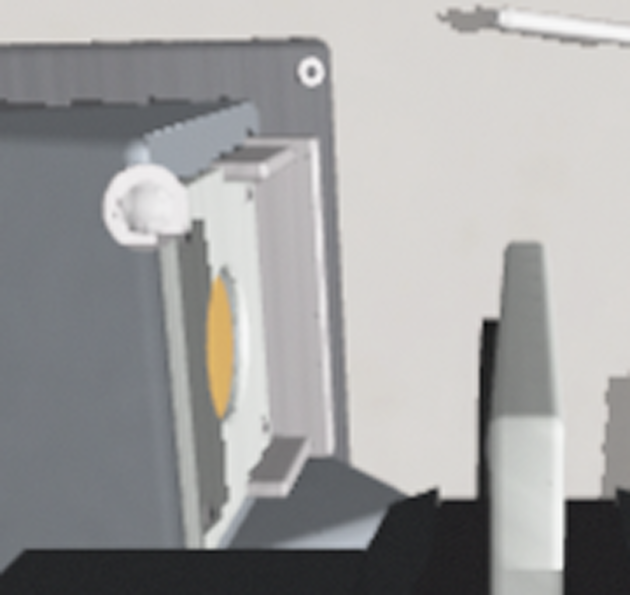

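>>> {"name": "carry_out", "arguments": {
  "commands": [
    [0.0033,-0.015,0.012,-0.3,-0.1,0.4],
    [0.0033,-0.028,0.026,-0.3,-0.1,0.4],
    [0.0033,-0.038,0.0377,-0.3,-0.1,0.4],
    [0.0033,-0.043,0.045,-0.3,-0.1,0.4],
    [0.0033,-0.047,0.051,-0.3,-0.1,0.4],
    [0.0033,-0.049,0.053,-0.3,-0.1,0.4],
    [0.0033,-0.049,0.053,-0.3,-0.1,0.4],
    [0.0033,-0.049,0.053,-0.3,-0.1,0.4]
  ]
}}

```text
clock: 30.3
tool_pos: [0.4696, -0.2583, 0.0989]
eef_rot: [-0.085, 0.936, 0.341, -0.032]
contact_force: [-0.1, -0.5, -0.9]
opening: 0.084
```

Run:
```python
from stand import *
s=log();print(W.T@(s["tool_pos"]-wp),"Fw",W.T@s["contact_force"])
p,E=look("wrist",[],"w15.png")
cv2.imwrite("pics/w15c.png",cv2.resize(p["img"][90:260,170:350],None,fx=3.5,fy=3.5,interpolation=cv2.INTER_CUBIC))
row(P4(-.0368,.009),R4)
```

```text
t 30.3 q [ 0.9716  1.1122 -0.6176  1.46    0.038   1.1605  2.2509] pos [ 0.4696 -0.2583  0.0989] F [-0.1139 -0.4751 -0.9386] op 0.0844479797280416
[-0.001  -0.0432  0.0106] Fw [-0.1993  0.4323 -0.945 ]
row [-0.001, -0.0016, 0.0065] [0.03, 0.06, -0.23]  n>= 0.1
```

View pics/w15c.png

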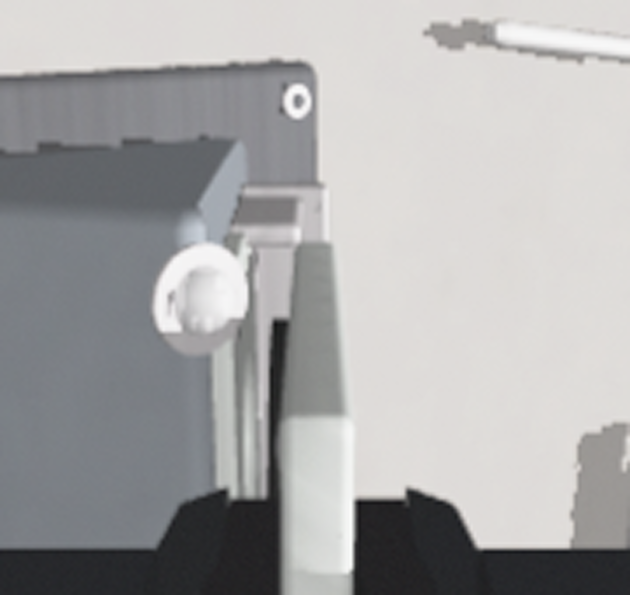

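Run:
```python
from stand import *
d=np.load("pics/w15.npz")
for n,v in dict(ledge_l_in=(-.033,.038,0),chkLtop_up=(-.033,.008,.009),chkLtop_lo=(-.033,.038,.009),loL=(-.033,.038,.014),chkLb=(-.033,.008,0),ledgecornerL=(-.037,.038,.014)).items():
    u=proj(wp+W@np.array(v),d["K"],d["k1"],d["E"]);print(n,((u-[170,90])*3.5).round(0))
s=state();TR=Ro.from_quat(s["eef_rot"]).as_matrix();T=s["tool_pos"]
for n,(cx,cy,cz) in dict(botL_ringface=(-.03,-.05,.004),botL_back=(-.03,-.05,-.004),topL_ring=(-.03,.05,.004),topL_back=(-.03,.05,-.004)).items():
    P=T+TR@np.array([-cx,-cz,-(cy-.0238)]);u=proj(P,d["K"],d["k1"],d["E"]);print(n,((u-[170,90])*3.5).round(0))
```

```text
ledge_l_in [255. 220.]
chkLtop_up [301. 249.]
chkLtop_lo [303. 220.]
loL [329. 220.]
chkLb [247. 249.]
ledgecornerL [329. 199.]
botL_ringface [290. 237.]
botL_back [333. 237.]
topL_ring [272. 405.]
topL_back [348. 405.]
```

>>> {"name": "carry_out", "arguments": {
  "commands": [
    [0.0005,-0.001,0.003,0,0,-0.2],
    [0.0005,-0.002,0.006,0,0,-0.2],
    [0.0005,-0.002,0.0075,0,0,-0.2],
    [0.0005,-0.002,0.0075,0,0,-0.2]
  ]
}}

```text
clock: 30.75
tool_pos: [0.4685, -0.2563, 0.0925]
eef_rot: [-0.086, 0.936, 0.34, -0.031]
contact_force: [-0.4, -3.8, 7.4]
opening: 0.089
```

Run:
```python
from stand import *
s=log();print(W.T@(s["tool_pos"]-wp),"Fw",W.T@s["contact_force"])
```

```text
t 30.75 q [ 0.9713  1.1189 -0.6168  1.469   0.0417  1.1447  2.254 ] pos [ 0.4685 -0.2563  0.0925] F [-0.3756 -3.8413  7.4174] op 0.08857368364234122
[-0.0017 -0.0369  0.0082] Fw [-1.0758 -8.0647  1.9283]
```

>>> {"name": "carry_out", "arguments": {
  "commands": [
    [0,-0.001,-0.0005,0,0,0],
    [0,-0.002,-0.0005,0,0,0],
    [0,-0.003,-0.0005,0,0,0],
    [0,-0.003,-0.0005,0,0,0]
  ]
}}

```text
clock: 31.15
tool_pos: [0.4687, -0.2572, 0.0917]
eef_rot: [-0.086, 0.935, 0.342, -0.031]
contact_force: [-1.2, -3.0, 9.5]
opening: 0.09
```

Run:
```python
from stand import *
s=log();print(W.T@(s["tool_pos"]-wp),"Fw",W.T@s["contact_force"],"M",W.T@s["moment"])
```

```text
t 31.15 q [ 0.9718  1.1228 -0.6167  1.4628  0.0416  1.1509  2.2564] pos [ 0.4687 -0.2572  0.0917] F [-1.1984 -2.9979  9.5368] op 0.09009415448804126
[-0.0017 -0.0369  0.0069] Fw [-1.7294 -9.0581  4.0417] M [ 0.5733 -0.0504  0.443 ]
```

Run:
```python
from stand import *
p,E=look("wrist",[],"w16.png")
a=cv2.resize(p["img"][90:260,170:350],(400,378),interpolation=cv2.INTER_CUBIC)
p,E=look("scene",[],"sc4.png")
b=cv2.resize(p["img"][180:280,270:376],(400,378),interpolation=cv2.INTER_CUBIC)
cv2.imwrite("pics/m16.png",np.hstack([a,b]))
```

```text
(no output)
```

View pics/m16.png

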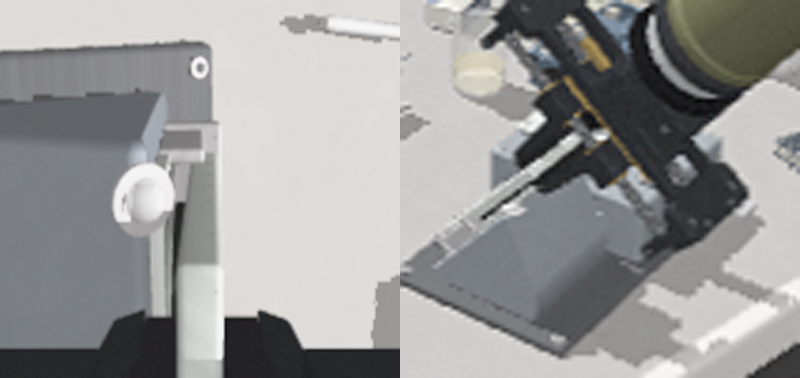

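>>> {"name": "carry_out", "arguments": {
  "commands": [
    [0,0,0,0,0,0],
    [0,0,0,0,0,0],
    [0,0,0,0,0,0],
    [0,0,0,0,0,0]
  ],
  "fingers": 170
}}

```text
clock: 31.65
tool_pos: [0.4685, -0.2574, 0.0896]
eef_rot: [-0.086, 0.935, 0.341, -0.032]
contact_force: [-0.9, 0.0, 0.4]
opening: 0.333
```

Run:
```python
from stand import *
s=log();print(W.T@(s["tool_pos"]-wp),"Fw",W.T@s["contact_force"])
p,E=look("wrist",[],"w17.png")
a=cv2.resize(p["img"][90:260,170:350],(400,378),interpolation=cv2.INTER_CUBIC)
p,E=look("side",[],"sd4.png")
b=cv2.resize(p["img"][220:320,270:376],(400,378),interpolation=cv2.INTER_CUBIC)
cv2.imwrite("pics/m17.png",np.hstack([a,b]))
```

```text
t 31.65 q [ 0.9711  1.1248 -0.6152  1.4636  0.0435  1.1476  2.2564] pos [ 0.4685 -0.2574  0.0896] F [-0.886   0.0105  0.4298] op 0.3326807757345144
[-0.002  -0.0354  0.0054] Fw [-0.8689 -0.2179  0.4091]
```

View pics/m17.png

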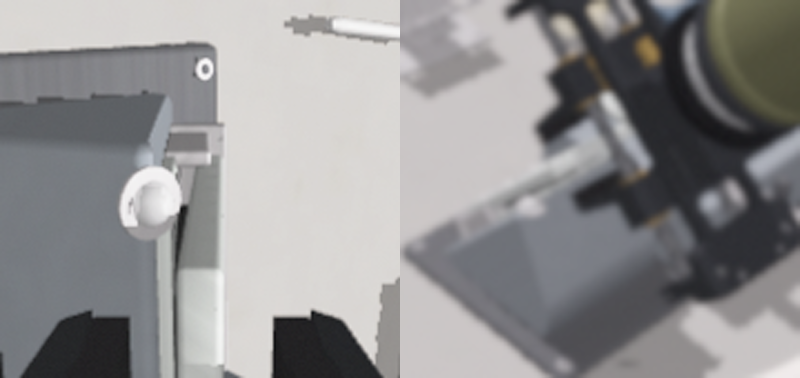

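>>> {"name": "carry_out", "arguments": {
  "commands": [
    [0,0,-0.015,0,0,0],
    [0,0,-0.04,0,0,0],
    [0,0,-0.08,0,0,0],
    [0,0,-0.12,0,0,0],
    [0,0,-0.14,0,0,0],
    [0,0,-0.14,0,0,0]
  ]
}}

```text
clock: 32.35
tool_pos: [0.4864, -0.3486, 0.1986]
eef_rot: [-0.085, 0.936, 0.339, -0.029]
contact_force: [0.5, -0.7, -1.4]
opening: 0.333
```

Run:
```python
from stand import *
s=log();q=s["q"]
# viewing pose above window: tool down
plan([.535,-.16,.30],down(101),8,mid=[.5,-.3,.36])
p,E=look("wrist",["cover_centre"],"w18.png")
a=cv2.resize(p["img"],(400,300))
p,E=look("scene",[],"sc5.png")
b=cv2.resize(p["img"][180:280,270:403],(400,300),interpolation=cv2.INTER_CUBIC)
cv2.imwrite("pics/m18.png",np.hstack([a,b]))
```

```text
t 32.35 q [ 0.9987  1.0662 -0.6138  1.1471  0.0217  1.5185  2.2786] pos [ 0.4864 -0.3486  0.1986] F [ 0.5089 -0.6739 -1.3642] op 0.3332707699623912
1 [ 0.49  -0.335  0.236] [ 0.98  0.97 -0.61  1.21  0.03  1.47  2.24] dq 0.1 wr [ 0.52 -0.52  0.5 ] el [ 0.24 -0.4   0.67]
2 [ 0.495 -0.319  0.265] [ 0.95  0.88 -0.61  1.28  0.05  1.41  2.19] dq 0.09 wr [ 0.52 -0.48  0.55] el [ 0.24 -0.36  0.71]
3 [ 0.5   -0.299  0.289] [ 0.91  0.8  -0.61  1.34  0.07  1.35  2.14] dq 0.08 wr [ 0.52 -0.43  0.58] el [ 0.23 -0.33  0.74]
4 [ 0.505 -0.277  0.305] [ 0.87  0.73 -0.6   1.41  0.09  1.29  2.08] dq 0.07 wr [ 0.53 -0.39  0.61] el [ 0.23 -0.3   0.77]
5 [ 0.512 -0.252  0.314] [ 0.81  0.67 -0.59  1.47  0.13  1.22  2.01] dq 0.07 wr [ 0.53 -0.33  0.63] el [ 0.23 -0.26  0.79]
6 [ 0.519 -0.224  0.316] [ 0.73  0.62 -0.57  1.54  0.17  1.14  1.92] dq 0.09 wr [ 0.53 -0.28  0.64] el [ 0.23 -0.23  0.81]
7 [ 0.527 -0.194  0.312] [ 0.63  0.58 -0.54  1.61  0.23  1.06  1.81] dq 0.11 wr [ 0.53 -0.22  0.64] el [ 0.24 -0.2   0.82]
8 [ 0.535 -0.16   0.3  ] [ 0.51  0.56 -0.5   1.68  0.31  0.98  1.67] dq 0.14 wr [ 0.53 -0.16  0.63] el [ 0.25 -0.16  0.82]
[[-0.006, 0.033, -0.02, 5.0, 0.0, -0.1], [-0.014, 0.064, -0.033, 9.9, 0.1, -0.1], [-0.022, 0.093, -0.039, 14.9, 0.1, -0.2], [-0.032, 0.119, -0.039, 19.9, 0.2, -0.3], [-0.043, 0.143, -0.031, 24.9, 0.2, -0.3], [-0.055, 0.165, -0.016, 29.8, 0.3, -0.4], [-0.068, 0.184, 0.006, 34.8, 0.3, -0.5], [-0.082, 0.201, 0.035, 39.8, 0.4, -0.6]]
cover_centre [(array([ 0.4662, -0.2424,  0.0737]), 0.69)]
```

View pics/m18.png

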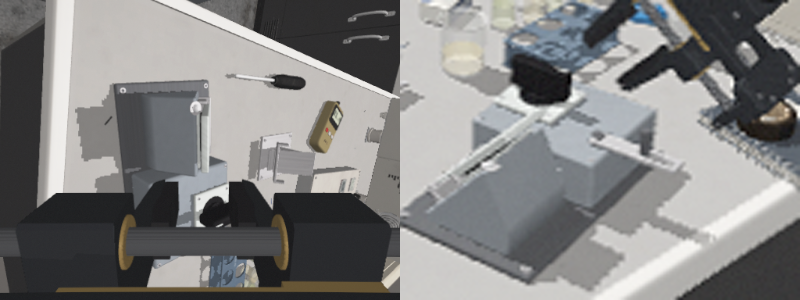

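>>> {"name": "carry_out", "arguments": {
  "commands": [
    [-0.006,0.033,-0.02,5,0,-0.1],
    [-0.014,0.064,-0.033,9.9,0.1,-0.1],
    [-0.022,0.093,-0.039,14.9,0.1,-0.2],
    [-0.032,0.119,-0.039,19.9,0.2,-0.3],
    [-0.043,0.143,-0.031,24.9,0.2,-0.3],
    [-0.055,0.165,-0.016,29.8,0.3,-0.4],
    [-0.068,0.184,0.006,34.8,0.3,-0.5],
    [-0.082,0.201,0.035,39.8,0.4,-0.6],
    [-0.082,0.201,0.035,39.8,0.4,-0.6]
  ]
}}

```text
clock: 33.4
tool_pos: [0.5329, -0.1454, 0.2986]
eef_rot: [-0.108, 0.994, 0.005, -0.003]
contact_force: [-0.0, 0.6, 0.7]
opening: 0.334
```

Run:
```python
from stand import *
s=log()
p,E=look("wrist",["cover_centre","isolator_grip","hasp_knob"],"w19.png")
d=np.load("pics/w19.npz");im=cv2.resize(p["img"][10:220,60:330],None,fx=2.8,fy=2.8,interpolation=cv2.INTER_CUBIC)
for v in [(-.03,.038,.011),(.03,.038,.011),(-.03,-.062,.011),(.03,-.062,.011),(-.033,.038,.009),(.033,.038,.009),(-.033,.008,.009),(.033,.008,.009)]:
    u=(proj(wp+W@np.array(v),d["K"],d["k1"],d["E"])-[60,10])*2.8;cv2.circle(im,tuple(int(round(a)) for a in u),2,(0,0,255),-1)
cv2.imwrite("pics/w19o.png",im)
```

```text
t 33.4 q [ 0.4889  0.5559 -0.4963  1.6915  0.2968  0.9784  1.6731] pos [ 0.5329 -0.1454  0.2986] F [-0.0452  0.5611  0.6921] op 0.33419515951533973
cover_centre [(array([ 0.4642, -0.2408,  0.0724]), 0.77), (array([ 0.4605, -0.2158,  0.0263]), 0.67)]
isolator_grip [(array([ 0.574 , -0.2004,  0.0862]), 0.62), (array([ 0.5183, -0.0257,  0.0362]), 0.15)]
hasp_knob [(array([ 0.5655, -0.3213,  0.0771]), 0.67)]
```

View pics/w19o.png

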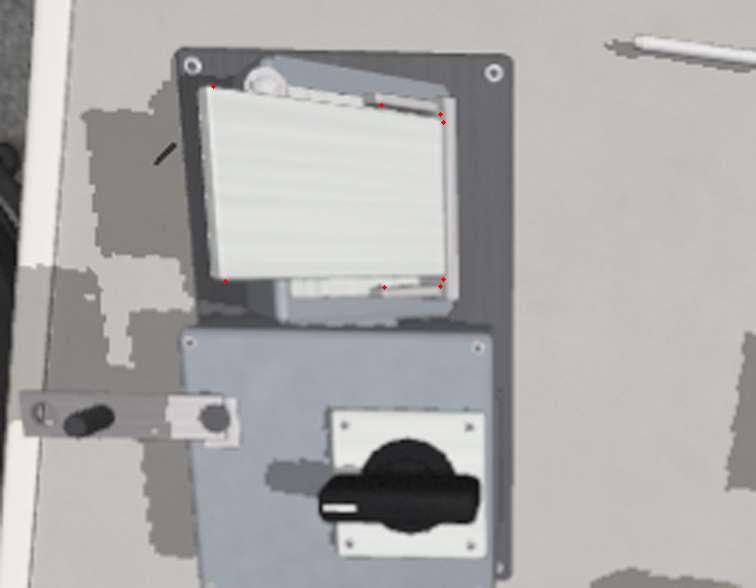

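Run:
```python
from plant import r
print(r.finish_job(), r.get_state()["clock"])
```

```text
the job is handed in; nothing more can be done
the job is handed in; nothing more can be done
```

The job is done in the order asked and was handed in at about 34 s of the 72 s allowed; no verdict comes back.

- **Isolator:** turned clockwise until it met its stop. The moment rose above its friction and the bar began to twist in the pads. The last picture shows the bar along the head's y.
- **Hasp:** swung fully out. An extra 6 mm of push gave 12 N with no movement. The last picture shows the leaf over the edge of the box.
- **Cover:** set on the stand and regripped by its tab end, then placed on the window. It met the ledge at about 8 N and the flange at about 4 N, and stayed put when released. In the last overhead picture it lies between the cheeks with its bottom edge on the ledge and its tab end up. Its corners fall within about 1–3 mm of the expected home pose, and the networks put its centre within about 3 mm.

**Checks that disagreed:** one wrist view suggested the cover sat up to 2.4 mm off-centre between the cheeks. An earlier view put it near the centre, and the final overhead view showed a gap at both cheeks. The networks also gave a few spurious hits, such as the ledge reported at the window's height, which I ignored.

I never brought the fingers near the film, and never moved the arm to the meter, beaker or screwdriver. They were in place whenever they showed in a picture, but I made no separate final check of them.

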